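# Pack the sample carrier

### The arm

A 6-joint arm with a two-finger parallel gripper is mounted at the origin on a cart in front of the work surface, level with it; the furniture and walls round the work are solid. World frame = base frame: x ahead of the robot, y to its left, z up, the work surface at z = 0. Lengths are in mm, angles in rad, forces in N, time in s.
With the tool pointing down it reaches from about 350 to 950 mm from the base axis. Payload 17.4 kg.
Tool frame: the origin (TCP) lies at the very end of the fingers, on their centre line; the grasp point (between the pads) lies 19 mm behind it; z points along the fingers, x is the direction in which the jaws open and shut, and the axes are right-handed (so a half turn about z gives the same grasp; the last joint's range is limited). The gripper opens to 93 mm and grips with 3 to 60 N. Pads are 15 mm wide; open, the fingers measure 128 mm over their backs; the gripper's body (75 mm by 188 mm) begins 65 mm behind the grasp point.
Start: joints at [-1.145, 0.116, 1.442, -0, 1.584, -0.038], TCP at [301.953, -603.702, 191.046] pointing down, gripper open.
Joint ranges: [-2.83, 2.83], [-0.83, 2.19], [0.07, 2.5], [-1.14, 4.28], [0.01, 3], [-2.97, 2.97]. Speed limits (rad/s): [1.89, 1.89, 2.22, 3.14, 3.14, 3.14].

### API

Orientations are given as a unit quaternion [w, x, y, z].
In Python, from station import ctrl gives the robot as it stands.
- The arm moves only by the tool servo_tool, never from a script. Its argument "deltas" is text: rows parted by semicolons, each of 5 numbers parted by spaces: the shift along the tool's x, y, z in m, then the turn about the tool's z in rad, then the closure, from -1 (fully open) to 1 (shut). In form: dx dy dz roll grip; .... A call has 1 to 8 rows; each row shifts and turns the commanded pose from where the row before left it, along the tool's axes as they then stand; what a row does not reach is not made up. A row lasts 1/10 s, in which the tool goes at most 50 mm and 8.59 degrees, less where a joint would pass 70% of its speed; a pose out of reach is approached as far as the arm can. A call with a gripper value outside its range is refused whole. The fingers move at their own pace and stop on an object; "newtons" is the grip in N (left out, the last holds). Time passes only in rows, so rows that do not move let the fingers close. It gives the time, the measured TCP pose, the force and the opening at its end, in the units of the state.
- ctrl.read_state(): the state, without advancing time (a new reading comes with each control period).
- ctrl.read_camera(name): name is "side" or "top"; returns a dict with "img" (400x640x3 uint8, red, green, blue), "intrinsics" (3x3 intrinsics, pixels), "k1" (the pictures are not rectified: a ray, as slopes to the right and down, at radius r is drawn at 1 + k1 r^2 times it, then the intrinsics apply), "cam_to_world" (4x4, takes a point from camera to world coordinates). Camera axes: x right, y down, z forward; pixel columns grow to the right and rows downward; lengths in mm; the calibration is good to about 2 mm. A picture is of the moment at which its call begins. There is no depth.
- ctrl.sign_off(): hands the job in, once; it reports no verdict.
Trained networks look in a picture, given as the dict that the camera call returned (one of the last four; its "shot" number tells which), for a name from the list of things; names that differ only in an ending like _2 or _b are one class to them, and where a whole thing is asked for, a point or a joint stands for the part that bears it (a point fixed in the world has none). Each returns a list of dicts, best first, with "p" (0 to 1); they miss things now and then, are a little off and sometimes report something else, mostly with a low value. They report only what shows in the picture. A call takes as long as a camera call. They do not tell look-alikes from the thing itself.
- ctrl.spot_in(thing, picture): "xyz" ([x, y, z] in mm, in world coordinates, good to about 4 mm: the middle of the surface that is visible of it).
- ctrl.cut_out(thing, picture): "region" (400x640 bool, what is visible of it).
- ctrl.tip_of(thing, picture): "xyz" ([x, y, z] in mm, in world coordinates, good to about 4 mm: a listed point, or the origin of a listed thing).
The state is a dict: "time_s": time; "q": joint angles; "joint_vel": joint speeds; "tau": joint torques, N m; "tool_pos": TCP position; "tcp_rot": TCP orientation; "wrist_force": force on the tool from outside, world axes, zero at the start; "moment": the same for the moment, N m; "finger_gap": opening from 0.0 (shut) to 1.0 (fully open).
Only numpy, scipy, OpenCV 4.12 (cv2) and the standard library are available. Lean on these libraries where they do the work, as an engineer would, in place of code of your own. Each camera call takes 0.05 s, during which the arm holds its last target.

### The job

Pack the sample carrier for the next room: stand the small capped bottle in the tall round sleeve, the lidded sample pot in the low square frame and the vial in the narrow collar, and lay the culture dish flat and centred on the raised round stand. Each must rest upright on the bottom of its own holder; leave the large capped bottle and the open beaker standing where they are, as they do not belong in the carrier.

Things in the scene. Friction and masses are not known exactly. Their poses are not given: they have to be found in the camera images.
- small_bottle_mid (a point): The small capped bottle: clear round bottle with a ribbed blue cap, body 44 mm in diameter, 92 mm tall overall (body to about 72 mm, cap above it 34 mm in diameter). Stands upright and loose, about 0.11 kg. The point is on its axis half-way up (46 mm above its foot); z is up along its axis.
- pot_mid (a point): The lidded sample pot: squat clear round pot with a white screw lid, 43 mm in diameter, 48 mm tall, upright and loose, light (about 0.03 kg). The point is on its axis half-way up (24 mm above its foot); z up.
- vial_mid (a point): The vial: slim clear round vial with a white cap, 17 mm in diameter, 46 mm tall, upright and loose, light (about 0.02 kg). The point is on its axis half-way up (23 mm above its foot); z up.
- dish_mid (a point): The culture dish: flat clear round dish with lid on (one solid piece), 62 mm in diameter, 15 mm high, lying flat and loose, about 0.05 kg. The point is on its axis half-way up (7.5 mm above its underside); z up.
- large_bottle_mid (a point): Look-alike that stays: the large capped bottle, also with a ribbed blue cap but with a label, 66 mm in diameter, 142 mm tall, upright and loose, about 0.42 kg. The point is on its axis half-way up (71 mm above its foot).
- open_beaker_mid (a point): Look-alike that stays: the small open beaker, clear, without any lid, about 48 x 55 mm across with its spout, 60 mm tall, upright and loose. The point is on its axis half-way up (30 mm above its foot).
- sleeve_holder: Holder with the tall round sleeve, for the small bottle: black plate 91 x 91 x 6 mm with a white sleeve 62 mm inside, 69 mm outside, 24 mm high above the plate. One of four holders 2 x 2 (92 mm apart, corners change) in a fixed grey carrier tray 204 x 204 mm with a 10 mm rim. Origin: centre of the plate's underside, 4 mm above the worktop; z up. Things stand on the plate, 6 mm above the origin.
- square_holder: Holder with the low square frame, for the sample pot: same fixed plate in the same tray, with a white square frame 62 mm inside, 70 mm outside, rising 6 mm above the plate. Origin: centre of the plate's underside, 4 mm above the worktop; z up, x and y along its edges. The pot stands on the plate, 6 mm above the origin.
- narrow_holder: Holder with the narrow round collar, for the vial: same fixed plate in the same tray, with a white collar 33 mm inside, 41 mm outside, rising 8 mm above the plate. Origin: centre of the plate's underside, 4 mm above the worktop; z up. The vial stands on the plate, 6 mm above the origin; gripped in its upper half, the fingertips stay above the collar.
- dish_stand: Holder with the raised round stand, for the culture dish: same fixed plate in the same tray, with a solid flat white disc 50 mm in diameter, rising 14 mm above the plate. Origin: centre of the plate's underside, 4 mm above the worktop; z up. The dish lies on the disc, 20 mm above the origin, and overhangs it all round.
There are look-alikes about, which are no part of the job. What is shaped like the part that bears large_bottle_mid but turquoise is not meant. Of the things that look like the part that bears small_bottle_mid, take the one that is farthest to the robot's right at the start.

How it is judged:
By the outcome, as a careful person would: the job done as asked, in the order asked, and still so for the second after the job is handed in, with the robot touching nothing.
It also fails if it takes over 122 s, if anything falls off the work surface, if the arm or the gripper's body presses on something with over 40 N, if the wrist force passes 120 N, or if a joint passes its speed limit or range.

## Working session

There is one attempt and no reset: what is moved stays moved. The work goes in short steps, Python scripts to look and compute and a tool call to move; the robot and the scene stay as the last step left them, time stands still between calls to the robot, and variables do not carry over. Pictures are saved under pics/ and viewed, and the job is handed in when it is done.

Besides the shell and the picture viewer there is one more tool, called after ">>>" as name(argument=value, ...) on one line, values as JSON. servo_tool: Moves the arm, as the interface text tells. Its arguments: {"type":"object","properties":{"deltas":{"type":"string"},"newtons":{"type":"number"}},"required":["deltas"]}

```bash
mkdir -p pics; ls; cat > h.py <<'E'
import numpy as np,cv2
from station import ctrl
def save(p,n): cv2.imwrite('pics/'+n,p['img'][:,:,::-1])
def proj(p,X):
    T=np.linalg.inv(p['cam_to_world']);c=T[:3,:3]@np.array(X,float)+T[:3,3]
    s=c[:2]/c[2];s=s*(1+p['k1']*(s@s));K=p['intrinsics'];return np.array([K[0,0]*s[0]+K[0,2],K[1,1]*s[1]+K[1,2]])
def ray(p,uv,z):
    K=p['intrinsics'];d=np.array([(uv[0]-K[0,2])/K[0,0],(uv[1]-K[1,2])/K[1,1]]);s=d.copy()
    for _ in range(30): s=d/(1+p['k1']*(s@s))
    T=p['cam_to_world'];v=T[:3,:3]@np.array([s[0],s[1],1]);o=T[:3,3];return o+v*(z-o[2])/v[2]
E
python3 - <<'E'
from h import *
for n in ['top','side']:
    p=ctrl.read_camera(n);save(p,n+'0.png');print(n,p['shot'],np.round(p['cam_to_world'],3).tolist(),p['intrinsics'].tolist(),p['k1'])
    for t in 'small_bottle_mid pot_mid vial_mid dish_mid large_bottle_mid open_beaker_mid sleeve_holder square_holder narrow_holder dish_stand'.split():
        print(t,[(round(d['p'],2),np.round(d['xyz']).tolist(),np.round(proj(p,d['xyz'])).tolist()) for d in ctrl.tip_of(t,p)])
print(ctrl.read_state())
E
```

```text
pics
top 1 [[-0.003, -0.996, 0.085, 439.301], [-1.0, 0.0, -0.028, -89.686], [0.028, -0.085, -0.996, 1049.11], [0.0, 0.0, 0.0, 1.0]] [[487.6269076873641, 0.0, 306.87532125067736], [0.0, 487.6269076873641, 192.72744783543226], [0.0, 0.0, 1.0]] 0.042353134206050295
small_bottle_mid [(0.89, [590.0, -132.0, 49.0], [314.0, 161.0]), (0.61, [534.0, -52.0, 44.0], [275.0, 189.0])]
pot_mid [(0.86, [457.0, -129.0, 23.0], [312.0, 226.0])]
vial_mid [(0.42, [589.0, -252.0, 24.0], [369.0, 164.0])]
dish_mid [(0.68, [452.0, -382.0, 8.0], [430.0, 228.0]), (0.3, [458.0, -129.0, 25.0], [312.0, 226.0])]
large_bottle_mid [(0.65, [442.0, -264.0, 72.0], [380.0, 233.0])]
open_beaker_mid [(0.72, [586.0, -388.0, 31.0], [434.0, 165.0])]
sleeve_holder [(0.87, [622.0, 175.0, 3.0], [170.0, 150.0])]
square_holder [(0.94, [640.0, 84.0, 5.0], [212.0, 142.0])]
narrow_holder [(0.75, [549.0, 70.0, 2.0], [219.0, 184.0])]
dish_stand [(0.98, [537.0, 157.0, 5.0], [177.0, 189.0]), (0.53, [588.0, -254.0, 27.0], [371.0, 164.0]), (0.43, [548.0, 71.0, 3.0], [218.0, 184.0])]
side 2 [[1.0, 0.019, -0.017, 547.938], [0.025, -0.591, 0
[... 1013 characters left out ...]
0], [327.0, 167.0])]
{'time_s': 1.1, 'q': array([-1.14482391e+00,  1.16001093e-01,  1.44159704e+00,  1.57098780e-05,
        1.58397552e+00, -3.77808731e-02]), 'joint_vel': array([-0.00089946,  0.00125937, -0.00054794, -0.00239136, -0.00061954,
        0.00129921]), 'tau': array([ 2.89166383e-03, -7.21017051e+01, -6.22772026e+01,  7.82069773e-02,
        1.81496597e-02,  1.51640671e-05]), 'tool_pos': array([ 301.94727793, -603.71579712,  191.04723721]), 'tcp_rot': array([-1.22631457e-06,  8.50678641e-01, -5.25686076e-01,  1.22634127e-05]), 'wrist_force': array([-0.57102731, -0.34752373, -0.57379166]), 'moment': array([-0.02917523, -0.01607935, -0.02511747]), 'finger_gap': 0.9997865505369364}
```

View pics/top0.png

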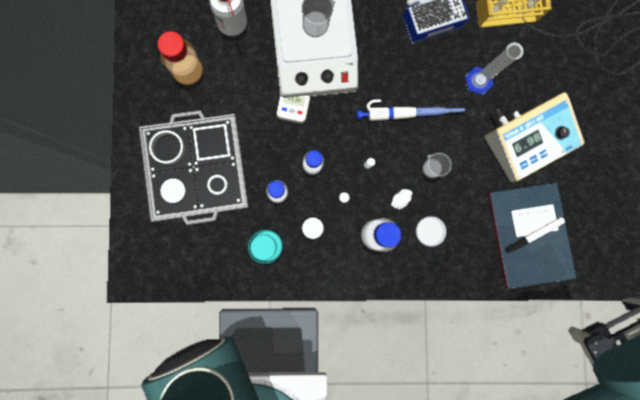

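View pics/side0.png

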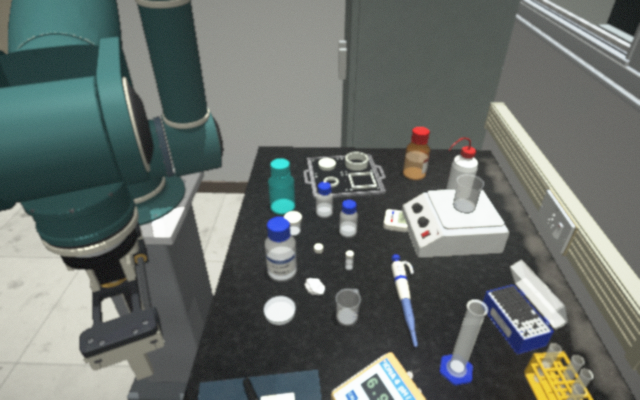

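```bash
python3 - <<'E'
import cv2
a=cv2.imread('pics/top0.png')[130:270,150:460];cv2.imwrite('pics/tc.png',cv2.resize(a,None,fx=2.5,fy=2.5,interpolation=3))
a=cv2.imread('pics/side0.png')[130:340,240:410];cv2.imwrite('pics/sc.png',cv2.resize(a,None,fx=2.8,fy=2.8,interpolation=3))
E
```

```text
(no output)
```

View pics/tc.png

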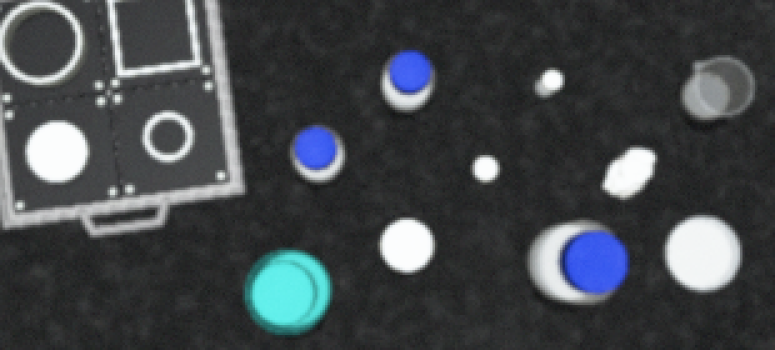

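View pics/sc.png

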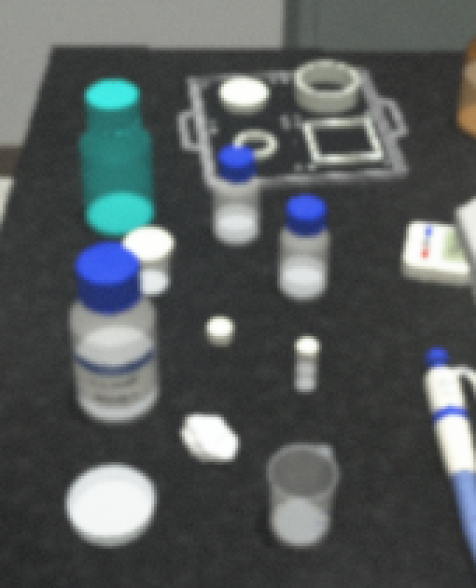

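Top view: the candidates for the small bottle are the blue caps at (314,161) and (277,190). The right-hand one, (314,161) at y=-132, is the one to take. The turquoise bottle (265,247) and the large bottle (385,235) both stay. The vial stands at (369,163); (345,197) is a loose cap and (402,199) a crumpled piece. The pot is at (312,228), the dish at (431,231) and the beaker at (436,166). Next I'll refine these positions from pixels.

```bash
python3 - <<'E'
from h import *
p=ctrl.read_camera('top')
im=p['img'].astype(int);hsv=cv2.cvtColor(p['img'],cv2.COLOR_RGB2HSV)
blue=(hsv[...,0]>105)&(hsv[...,0]<130)&(hsv[...,1]>120)&(hsv[...,2]>90)
white=(hsv[...,1]<40)&(hsv[...,2]>190)
def cen(m,u,v,r,z,n):
    k=np.zeros((400,640),bool);k[v-r:v+r+1,u-r:u+r+1]=1
    ys,xs=np.nonzero(m&k);c=((xs.min()+xs.max())/2,(ys.min()+ys.max())/2)
    print(n,len(xs),np.round([xs.mean(),ys.mean(),*c],1),xs.max()-xs.min()+1,ys.max()-ys.min()+1,np.round(ray(p,(xs.mean(),ys.mean()),z),1))
cen(blue,314,158,14,90,'bottle');cen(blue,276,188,14,90,'decoy')
cen(white,312,228,15,47,'pot');cen(white,431,231,19,14,'dish');cen(white,372,161,6,46,'vialcap')
cen(white,172,190,16,24,'stand');cen(white,217,184,13,18,'narrow');cen(white,165,147,20,34,'sleeve');cen(white,212,143,21,16,'square')
q=ctrl.read_camera('side')
for x,n in [((591,-132,92),'b'),((535,-52,92),'d')]: print(n,proj(q,x),proj(q,(x[0],x[1],0)))
for t in ['vial_mid','pot_mid','dish_mid','small_bottle_mid']:
  for c in (p,q): print(t,[(round(d['p'],2),np.round(d['xyz']).tolist()) for d in ctrl.tip_of(t,c)])
E
```

```text
bottle 228 [313.7 157.9 314.  158. ] 17 17 [ 590.9 -130.4   90. ]
decoy 221 [275.7 188.7 275.5 189. ] 16 17 [529.5 -55.2  90. ]
pot 329 [312.5 227.7 312.5 228. ] 20 21 [ 453.2 -129.2   47. ]
dish 646 [430.7 230.9 431.  231. ] 29 29 [ 446.4 -382.    14. ]
vialcap 56 [370.1 162.  370.  162. ] 9 9 [ 589.5 -249.9   46. ]
stand 455 [172.4 190.3 172.5 190.5] 24 24 [532.3 162.4  24. ]
narrow 121 [216.8 184.2 217.  184. ] 19 19 [545.7  71.5  18. ]
sleeve 199 [165.4 146.1 166.  144.5] 39 36 [623.7 176.1  34. ]
square 282 [213.5 141.6 212.  143. ] 43 43 [637.3  79.9  16. ]
b [348.4771615  203.91494195] [347.00206527 232.79894329]
d [325.75878025 184.3161318 ] [325.47543734 212.46644981]
vial_mid [(0.6, [448.0, -386.0, 6.0]), (0.57, [586.0, -252.0, 24.0])]
vial_mid [(0.69, [590.0, -251.0, 22.0])]
pot_mid [(0.69, [457.0, -129.0, 25.0]), (0.67, [587.0, -388.0, 28.0])]
pot_mid [(0.81, [451.0, -131.0, 23.0])]
dish_mid [(0.61, [452.0, -385.0, 4.0])]
dish_mid [(0.83, [448.0, -384.0, 8.0])]
small_bottle_mid [(0.56, [590.0, -134.0, 48.0]), (0.56, [534.0, -56.0, 45.0]), (0.35, [535.0, 159.0, 7.0])]
small_bottle_mid [(0.73, [593.0, -133.0, 46.0]), (0.55, [529.0, -57.0, 50.0])]
```

>>> servo_tool(deltas="0 0 -0.02 -0.14 -1; 0 0 -0.02 -0.14 -1; 0 0 0 -0.14 -1; 0 0 0 -0.14 -1; 0 0 0 -0.14 -1; 0 0 0 -0.14 -1; 0 0 0 -0.14 -1; 0 0 0 -0.127 -1", newtons=15)

```text
time_s: 2.4
tool_pos: [302.0, -603.7, 231.0]
tcp_rot: [-0.0, 1.0, 0.003, -0.0]
wrist_force: [0.4, 0.4, 0.2]
finger_gap: 1.002
```

>>> servo_tool(deltas="0.01 -0.015 0 0 -1; 0.02 -0.032 0 0 -1; 0.023 -0.038 0 0 -1; 0.023 -0.038 0 0 -1; 0.023 -0.038 0 0 -1; 0.023 -0.038 0 0 -1; 0.023 -0.038 0 0 -1; 0.023 -0.038 0 0 -1")

```text
time_s: 3.2
tool_pos: [470.6, -326.3, 231.3]
tcp_rot: [0.0, 1.0, -0.001, 0.0]
wrist_force: [0.6, -0.3, 0.4]
finger_gap: 1.004
```

>>> servo_tool(deltas="0.023 -0.038 0 0 -1; 0.023 -0.038 0 0 -1; 0.023 -0.038 0 0 -1; 0.023 -0.038 0 0 -1; 0.02 -0.03 0 0 -1; 0.009 -0.015 0 0 -1; 0 0 0 0 -1")

```text
time_s: 3.9
tool_pos: [591.4, -129.7, 230.8]
tcp_rot: [-0.0, 1.0, 0.0, -0.0]
wrist_force: [-0.9, -0.6, 0.2]
finger_gap: 1.0
```

>>> servo_tool(deltas="0 0.002 0.02 0 -1; 0 0 0.035 0 -1; 0 0 0.035 0 -1; 0 0 0.035 0 -1; 0 0 0.03 0 -1; 0 0 0.025 0 -1; 0 0 0.015 0 -1; 0 0 0 0 -1")

```text
time_s: 4.7
tool_pos: [589.6, -134.2, 34.3]
tcp_rot: [-0.0, 1.0, -0.001, -0.001]
wrist_force: [0.5, 0.1, 0.5]
finger_gap: 0.999
```

>>> servo_tool(deltas="0 0 0 0 -0.3; 0 0 0 0 -0.1; 0 0 0 0 0.1; 0 0 0 0 0.3; 0 0 0 0 1; 0 0 0 0 1; 0 0 0 0 1; 0 0 0 0 1")

```text
time_s: 5.5
tool_pos: [591.0, -133.7, 36.0]
tcp_rot: [-0.0, 1.0, 0.0, -0.0]
wrist_force: [-1.1, -0.8, -1.5]
finger_gap: 0.365
```

```bash
python3 - <<'E'
from h import *
print(ctrl.read_state()['finger_gap'],ctrl.read_state()['tool_pos'])
p=ctrl.read_camera('side');a=p['img'][60:280,240:460,::-1];cv2.imwrite('pics/s1.png',cv2.resize(a,None,fx=2.7,fy=2.7,interpolation=3))
print(ctrl.read_state()['finger_gap'])
E
```

```text
0.36479476951426876 [ 590.96846714 -133.67311977   36.04015341]
0.3618508682153833
```

View pics/s1.png

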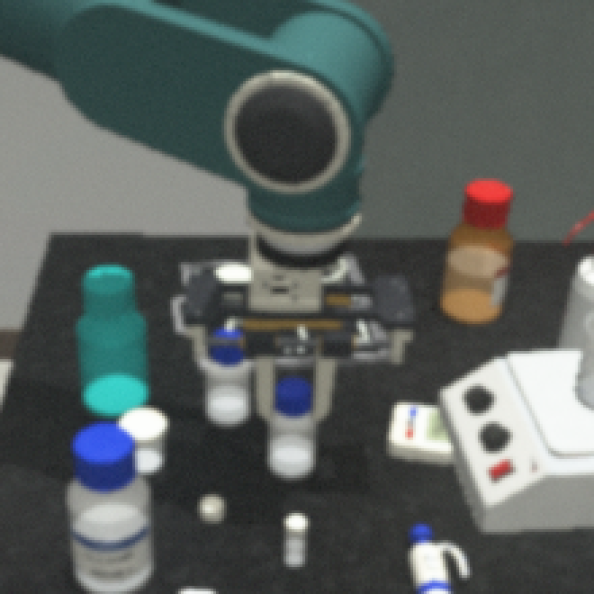

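>>> servo_tool(deltas="0 0 -0.005 0 1; 0 0 -0.015 0 1; 0 0 -0.02 0 1; 0 0 -0.02 0 1; 0 0 0 0 1", newtons=20)

```text
time_s: 6.05
tool_pos: [592.4, -134.1, 100.1]
tcp_rot: [0.001, 1.0, 0.0, 0.002]
wrist_force: [0.9, 0.2, -0.6]
finger_gap: 0.365
```

```bash
python3 - <<'E'
from h import *
p=ctrl.read_camera('side');a=p['img'][130:270,280:420,::-1];cv2.imwrite('pics/s2.png',cv2.resize(a,None,fx=4,fy=4,interpolation=3))
s=ctrl.read_state();print(s['finger_gap'],s['tool_pos'],s['wrist_force'])
x,y,z=s['tool_pos'];print(proj(p,(x,y,z)),proj(p,(x,y,z-36)),proj(p,(x,y,z+56)),proj(p,(x-22,y,z)),proj(p,(x+22,y,z)))
E
```

```text
0.3575218409365363 [ 591.74185585 -133.92394472   98.08960535] [-0.35390957  0.52496864 -1.73391178]
[348.91134591 202.38828494] [348.30348176 214.14940183] [349.90982897 183.05720286] [339.66299264 202.2111725 ] [358.16600833 202.56546061]
```

View pics/s2.png

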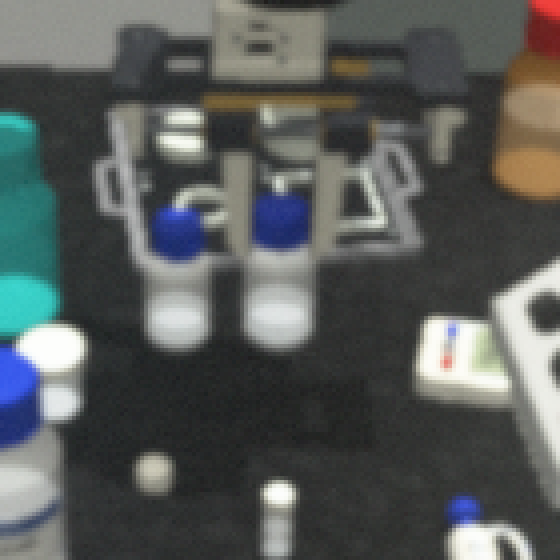

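>>> servo_tool(deltas="0 0 -0.03 0 1; 0 0 -0.03 0 1; 0.003 -0.02 -0.03 0 1; 0.005 -0.037 0 0 1; 0.005 -0.04 0 0 1; 0.005 -0.04 0 0 1; 0.005 -0.04 0 0 1; 0.005 -0.04 0 0 1")

```text
time_s: 6.9
tool_pos: [618.6, 84.9, 185.1]
tcp_rot: [0.0, 1.0, -0.0, -0.001]
wrist_force: [0.7, 0.2, -0.4]
finger_gap: 0.362
```

>>> servo_tool(deltas="0.003 -0.04 0 0 1; 0.002 -0.03 0 0 1; 0 -0.02 0 0 1; 0 0 0.02 0 1; 0 0 0.03 0 1; 0 0 0.03 0 1; 0 0 0 0 1; 0 0 0 0 1")

```text
time_s: 7.7
tool_pos: [623.7, 173.2, 106.1]
tcp_rot: [0.0, 1.0, -0.0, -0.001]
wrist_force: [-0.4, -0.4, -0.1]
finger_gap: 0.359
```

```bash
python3 - <<'E'
from h import *
s=ctrl.read_state();print(s['finger_gap'],s['tool_pos'],s['wrist_force'])
p=ctrl.read_camera('side');a=p['img'][60:220,260:440,::-1];cv2.imwrite('pics/s3.png',cv2.resize(a,None,fx=3.3,fy=3.3,interpolation=3))
p=ctrl.read_camera('top');a=p['img'][90:240,100:300,::-1];cv2.imwrite('pics/t3.png',cv2.resize(a,None,fx=3.3,fy=3.3,interpolation=3))
E
```

```text
0.3594956475277578 [623.73419506 173.24310051 106.0818024 ] [-0.38739212 -0.3599771  -0.05448294]
```

View pics/s3.png

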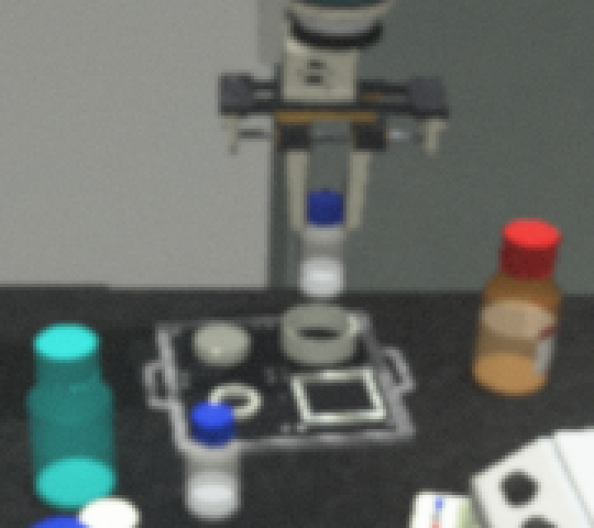

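View pics/t3.png

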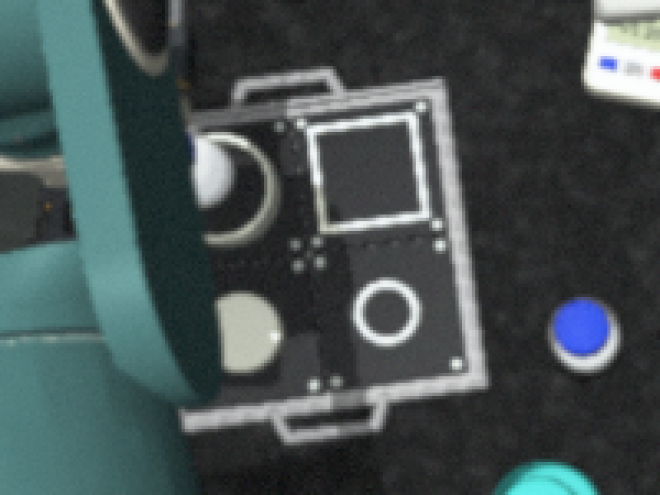

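>>> servo_tool(deltas="0 0 0.02 0 1; 0 0 0.02 0 1; 0 0 0.012 0 1; 0 0 0.004 0 1; 0 0 0.002 0 1; 0 0 0.001 0 1; 0 0 0 0 1")

```text
time_s: 8.5
tool_pos: [624.3, 173.4, 47.9]
tcp_rot: [-0.0, 1.0, 0.0, 0.0]
wrist_force: [0.2, 0.5, -0.4]
finger_gap: 0.358
```

```bash
python3 - <<'E'
from h import *
s=ctrl.read_state();print(s['finger_gap'],s['tool_pos'],s['wrist_force'])
p=ctrl.read_camera('side');a=p['img'][100:220,280:420,::-1];cv2.imwrite('pics/s4.png',cv2.resize(a,None,fx=4,fy=4,interpolation=3))
E
```

```text
0.35769396590545505 [624.3139269  173.39377718  47.85752864] [ 0.22355554  0.53604553 -0.36434155]
```

View pics/s4.png

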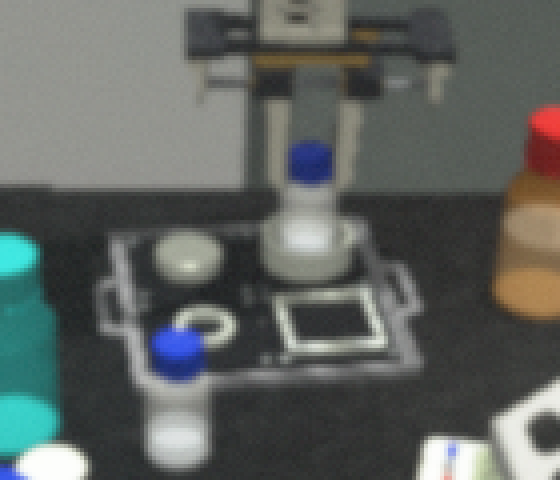

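>>> servo_tool(deltas="0 0 0.001 0 1; 0 0 0 0 1; 0 0 0 0 1")

```text
time_s: 8.85
tool_pos: [624.0, 173.3, 46.2]
tcp_rot: [-0.0, 1.0, 0.0, 0.0]
wrist_force: [0.2, -0.0, 0.0]
finger_gap: 0.359
```

>>> servo_tool(deltas="0 0 0.001 0 1; 0 0 0 0 1; 0 0 0 0 1")

```text
time_s: 9.15
tool_pos: [624.3, 173.4, 45.8]
tcp_rot: [-0.0, 1.0, 0.0, 0.001]
wrist_force: [-0.1, -0.3, 6.1]
finger_gap: 0.363
```

>>> servo_tool(deltas="0 0 0 0 0.15; 0 0 0 0 0; 0 0 0 0 -0.15; 0 0 0 0 -0.4; 0 0 0 0 -0.6; 0 0 0 0 -0.6")

```text
time_s: 9.75
tool_pos: [623.9, 173.3, 45.0]
tcp_rot: [0.0, 1.0, 0.0, -0.0]
wrist_force: [0.2, 0.2, -0.0]
finger_gap: 0.769
```

>>> servo_tool(deltas="0 0 -0.02 0 -0.6; 0 0 -0.03 0 -0.6; 0 0 -0.04 0 -0.6; 0 0 -0.04 0 -0.6; 0 0 -0.025 0 -1; 0 0.02 0 0 -1; 0 0.03 0 0 -1; 0 0.03 0 0 -1")

```text
time_s: 10.55
tool_pos: [623.8, 92.6, 200.2]
tcp_rot: [0.0, 1.0, 0.0, 0.0]
wrist_force: [-0.1, -0.1, 0.2]
finger_gap: 0.995
```

```bash
python3 - <<'E'
from h import *
s=ctrl.read_state();print(s['finger_gap'],s['tool_pos'],s['wrist_force'])
p=ctrl.read_camera('side');a=p['img'][100:250,250:430,::-1];cv2.imwrite('pics/s5.png',cv2.resize(a,None,fx=3.5,fy=3.5,interpolation=3))
p=ctrl.read_camera('top');a=p['img'][90:260,100:340,::-1];cv2.imwrite('pics/t5.png',cv2.resize(a,None,fx=3,fy=3,interpolation=3))
E
```

```text
0.9952771658215077 [623.82307921  92.64731249 200.15318654] [-0.10485024 -0.06295614  0.18050726]
```

View pics/s5.png

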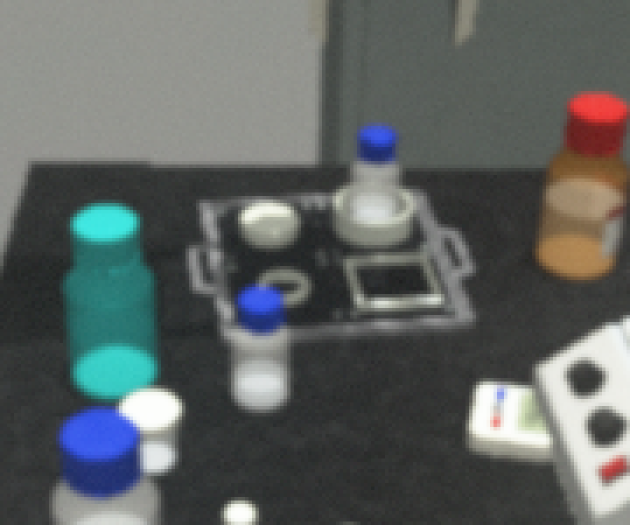

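View pics/t5.png

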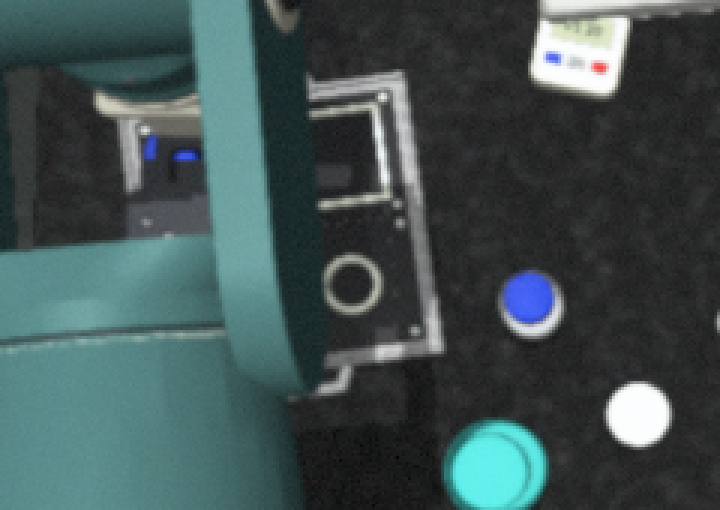

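>>> servo_tool(deltas="-0.015 0.02 0 0 -1; -0.025 0.033 0 0 -1; -0.026 0.034 0 0 -1; -0.026 0.034 0 0 -1; -0.026 0.034 0 0 -1; -0.026 0.034 0 0 -1; -0.0155 0.022 0 0 -1; -0.01 0.012 0 0 -1")

```text
time_s: 11.45
tool_pos: [453.5, -130.8, 200.4]
tcp_rot: [0.0, 1.0, -0.001, 0.0]
wrist_force: [0.7, 0.5, -0.1]
finger_gap: 1.002
```

>>> servo_tool(deltas="0 0 0.02 0 -1; 0 0 0.033 0 -1; 0 0 0.033 0 -1; 0 0 0.033 0 -1; 0 0 0.03 0 -1; 0 0 0.023 0 -1; 0 0 0.015 0 -1; 0 0 0 0 -1")

```text
time_s: 12.25
tool_pos: [453.7, -129.1, 11.4]
tcp_rot: [-0.0, 1.0, 0.0, -0.001]
wrist_force: [-0.2, 0.1, 0.0]
finger_gap: 0.996
```

>>> servo_tool(deltas="0 0 0 0 -0.5; 0 0 0 0 -0.2; 0 0 0 0 0; 0 0 0 0 0.15; 0 0 0 0 0.3; 0 0 0 0 1; 0 0 0 0 1; 0 0 0 0 1", newtons=10)

```text
time_s: 13.05
tool_pos: [454.5, -129.7, 13.1]
tcp_rot: [0.0, 1.0, -0.0, 0.0]
wrist_force: [-0.4, -0.0, 2.2]
finger_gap: 0.458
```

>>> servo_tool(deltas="0 0 -0.005 0 1; 0 0 -0.02 0 1; 0 0 -0.03 0 1; 0 0 -0.03 0 1; 0 0 -0.03 0 1; 0 0 0 0 1")

```text
time_s: 13.65
tool_pos: [455.9, -130.2, 132.5]
tcp_rot: [0.001, 1.0, 0.0, 0.003]
wrist_force: [0.2, -0.1, -0.8]
finger_gap: 0.454
```

```bash
python3 - <<'E'
from h import *
s=ctrl.read_state();print(s['finger_gap'],s['tool_pos'],s['wrist_force'])
p=ctrl.read_camera('side');a=p['img'][100:250,220:400,::-1];cv2.imwrite('pics/s6.png',cv2.resize(a,None,fx=3.5,fy=3.5,interpolation=3))
x,y,z=s['tool_pos'];print(proj(p,(x,y,z)),proj(p,(x,y,z-13)),proj(p,(x,y,z+35)))
E
```

```text
0.45422951157022007 [ 455.93797863 -130.21661743  132.53035839] [ 0.18019863 -0.05885897 -0.80170216]
[291.48338034 188.64491087] [291.70494443 193.12264787] [290.86947859 176.2326451 ]
```

View pics/s6.png

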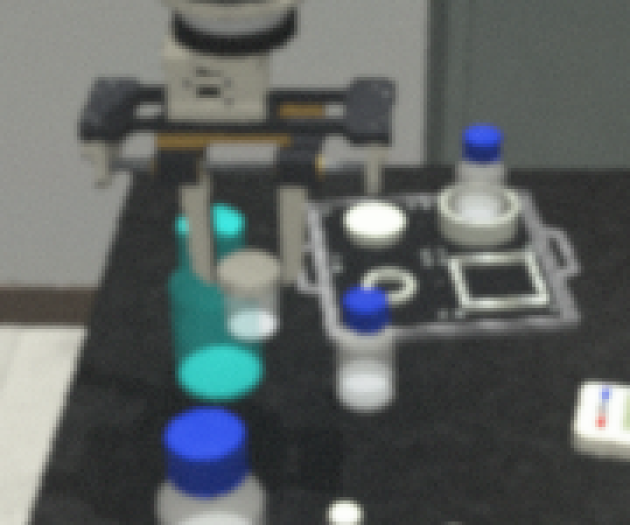

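>>> servo_tool(deltas="0 0 -0.02 0 1; 0.01 -0.012 -0.02 0 1; 0.02 -0.023 0 0 1; 0.026 -0.03 0 0 1; 0.026 -0.03 0 0 1; 0.026 -0.03 0 0 1; 0.026 -0.03 0 0 1; 0.025 -0.029 0 0 1")

```text
time_s: 14.5
tool_pos: [614.0, 55.8, 166.5]
tcp_rot: [0.0, 1.0, 0.0, -0.001]
wrist_force: [0.5, -0.9, 0.5]
finger_gap: 0.458
```

>>> servo_tool(deltas="0.015 -0.0175 0 0 1; 0.01 -0.012 0 0 1; 0 0 0.02 0 1; 0 0 0.03 0 1; 0 0 0.03 0 1; 0 0 0.03 0 1; 0 0 0.015 0 1; 0 0 0 0 1")

```text
time_s: 15.3
tool_pos: [637.1, 83.4, 40.6]
tcp_rot: [0.0, 1.0, -0.0, -0.002]
wrist_force: [0.1, -0.7, -0.1]
finger_gap: 0.456
```

```bash
python3 - <<'E'
from h import *
s=ctrl.read_state();print(s['finger_gap'],s['tool_pos'],s['wrist_force'])
p=ctrl.read_camera('side');a=p['img'][100:220,280:420,::-1];cv2.imwrite('pics/s7.png',cv2.resize(a,None,fx=4,fy=4,interpolation=3))
E
```

```text
0.4555701217649186 [637.11867234  83.35717855  40.6467425 ] [ 0.09051356 -0.72348898 -0.05964171]
```

View pics/s7.png

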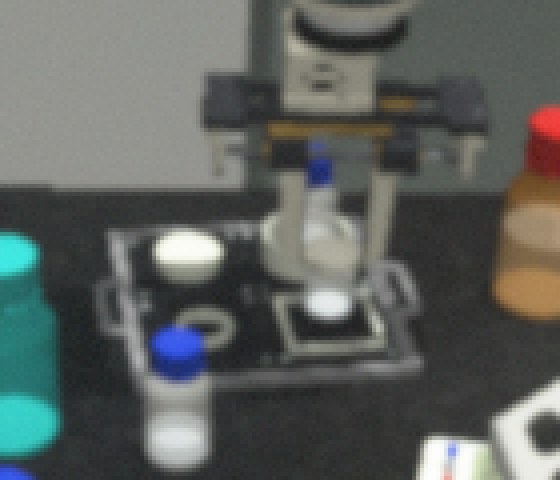

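>>> servo_tool(deltas="0 0 0.01 0 1; 0 0 0.006 0 1; 0 0 0.002 0 1; 0 0 0.001 0 1; 0 0 0 0 1")

```text
time_s: 15.85
tool_pos: [638.6, 83.8, 24.3]
tcp_rot: [0.0, 1.0, 0.0, 0.0]
wrist_force: [0.0, 0.2, 0.0]
finger_gap: 0.458
```

>>> servo_tool(deltas="0 0 0.001 0 1; 0 0 0 0 1; 0 0 0 0 1")

```text
time_s: 16.15
tool_pos: [638.5, 83.8, 23.2]
tcp_rot: [-0.0, 1.0, 0.0, 0.0]
wrist_force: [-0.7, 0.5, -0.3]
finger_gap: 0.456
```

>>> servo_tool(deltas="0 0 0.0005 0 1; 0 0 0 0 1; 0 0 0 0 1")

```text
time_s: 16.45
tool_pos: [638.6, 83.8, 23.1]
tcp_rot: [-0.0, 1.0, -0.0, 0.0]
wrist_force: [-2.4, -0.7, 5.2]
finger_gap: 0.455
```

Contact at foot height 10 as expected; release.

>>> servo_tool(deltas="0 0 0 0 0; 0 0 0 0 -0.1; 0 0 0 0 -0.2; 0 0 0 0 -0.4; 0 0 0 0 -0.5; 0 0 0 0 -0.5")

```text
time_s: 17.05
tool_pos: [638.4, 83.8, 22.5]
tcp_rot: [-0.0, 1.0, -0.0, -0.0]
wrist_force: [0.5, 0.8, 0.8]
finger_gap: 0.747
```

>>> servo_tool(deltas="0 0 -0.02 0 -0.5; 0 0 -0.03 0 -0.5; 0 0 -0.04 0 -0.5; 0 0 -0.04 0 -0.5; 0 0 -0.0475 0 -1; -0.005 0.03 0 0 -1; -0.006 0.04 0 0 -1; -0.006 0.045 0 0 -1")

```text
time_s: 17.85
tool_pos: [621.2, -31.8, 200.4]
tcp_rot: [-0.0, 1.0, 0.001, 0.0]
wrist_force: [0.7, -0.4, -0.4]
finger_gap: 0.995
```

>>> servo_tool(deltas="-0.006 0.045 0 0 -1; -0.006 0.045 0 0 -1; -0.006 0.045 0 0 -1; -0.006 0.04 0 0 -1; -0.005 0.03 0 0 -1; -0.003 0.0145 0 0 -1; 0 0 0 0 -1")

```text
time_s: 18.55
tool_pos: [589.0, -252.0, 199.8]
tcp_rot: [-0.0, 1.0, -0.001, -0.0]
wrist_force: [-0.0, 1.1, -0.8]
finger_gap: 1.0
```

```bash
python3 - <<'E'
from h import *
s=ctrl.read_state();print(s['finger_gap'],s['tool_pos'],s['wrist_force'])
p=ctrl.read_camera('side');a=p['img'][100:290,250:430,::-1];cv2.imwrite('pics/s8.png',cv2.resize(a,None,fx=3.1,fy=3.1,interpolation=3))
E
```

```text
1.0004005706033126 [ 589.03637555 -252.01411743  199.819635  ] [-0.02430995  1.08328602 -0.78717129]
```

View pics/s8.png

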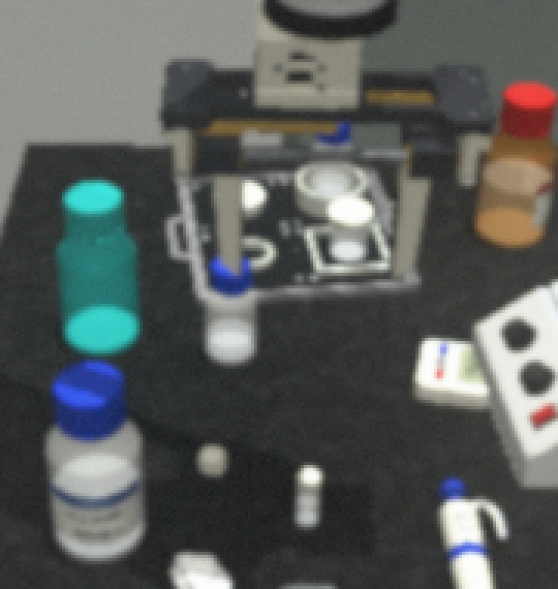

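>>> servo_tool(deltas="0 0 0.02 0 -1; 0 0 0.035 0 -1; 0 0 0.035 0 -1; 0 0 0.035 0 -1; 0 0 0.03 0 -1; 0 0 0.02 0 -1; 0 0 0.013 0 -1; 0 0 0 0 -1")

```text
time_s: 19.4
tool_pos: [589.1, -249.3, 10.5]
tcp_rot: [-0.001, 1.0, 0.001, -0.001]
wrist_force: [0.2, -1.2, 0.2]
finger_gap: 0.998
```

>>> servo_tool(deltas="0 0 0 0 -0.5; 0 0 0 0 0; 0 0 0 0 0.3; 0 0 0 0 0.4; 0 0 0 0 0.5; 0 0 0 0 0.5", newtons=8)

```text
time_s: 20.0
tool_pos: [589.5, -250.8, 12.2]
tcp_rot: [0.0, 1.0, -0.0, 0.0]
wrist_force: [0.3, 1.4, -0.9]
finger_gap: 0.536
```

```bash
python3 - <<'E'
from h import *
s=ctrl.read_state();print(s['finger_gap'],s['tool_pos'],s['wrist_force'])
p=ctrl.read_camera('side');a=p['img'][190:300,280:410,::-1];cv2.imwrite('pics/s9.png',cv2.resize(a,None,fx=4.5,fy=4.5,interpolation=3))
x,y,z=s['tool_pos'];print([proj(p,(x+d,y,z)) for d in (-11,11)],proj(p,(589.5,-250.5,0)))
E
```

```text
0.5358521941650901 [ 589.49889722 -250.75734528   12.19873333] [ 0.33688329  1.35204416 -0.89259288]
[array([342.77423917, 263.43218564]), array([352.44550276, 263.63978224])] [347.39820789 267.21537737]
```

View pics/s9.png

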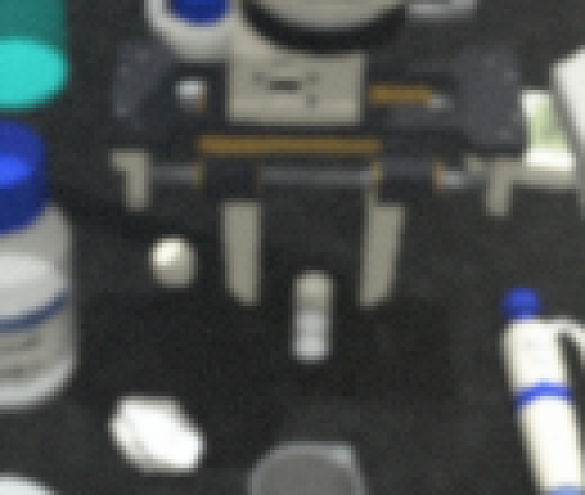

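```bash
python3 - <<'E'
from h import *
p=ctrl.read_camera('side')
for z in (200,219,225): print(z,(proj(p,(589.5-50,-250.5,z))-[250,100])*3.1)
E
```

```text
200 [236.85810386 300.37592273]
219 [237.1299868  276.58919745]
225 [237.2173722  268.94318859]
```

>>> servo_tool(deltas="0 0 0.003 0 0.3; 0 0 0.003 0 0.3; 0 0 0.002 0 0.3; 0 0 0 0 0.3; 0 0 0 0 0.3")

```text
time_s: 20.6
tool_pos: [589.4, -250.7, 4.0]
tcp_rot: [-0.0, 1.0, 0.0, -0.0]
wrist_force: [-0.4, 0.5, -0.6]
finger_gap: 0.35
```

>>> servo_tool(deltas="0 0 0 0 0.4; 0 0 0 0 0.5; 0 0 0 0 0.6; 0 0 0 0 1; 0 0 0 0 1; 0 0 0 0 1; 0 0 0 0 1; 0 0 0 0 1")

```text
time_s: 21.4
tool_pos: [589.4, -250.7, 4.0]
tcp_rot: [-0.0, 1.0, -0.0, -0.0]
wrist_force: [-0.9, 0.4, -0.4]
finger_gap: 0.182
```

>>> servo_tool(deltas="0 0 -0.005 0 1; 0 0 -0.02 0 1; 0 0 -0.03 0 1; 0 0 -0.03 0 1; 0 0 -0.03 0 1; 0 0 0 0 1; 0 0 0 0 1")

```text
time_s: 22.1
tool_pos: [589.7, -250.8, 119.7]
tcp_rot: [0.0, 1.0, 0.0, 0.001]
wrist_force: [0.4, -0.2, 0.0]
finger_gap: 0.178
```

```bash
python3 - <<'E'
from h import *
s=ctrl.read_state();print(s['finger_gap'],s['tool_pos'],s['wrist_force'])
p=ctrl.read_camera('side');a=p['img'][150:300,280:410,::-1];cv2.imwrite('pics/s10.png',cv2.resize(a,None,fx=4,fy=4,interpolation=3))
x,y,z=s['tool_pos'];print((proj(p,(x,y,z-4))-[280,150])*4,(proj(p,(x,y,z+42))-[280,150])*4)
E
```

```text
0.17849084583364871 [ 589.68287384 -250.78428857  119.74970757] [ 0.39284005 -0.21886265  0.02176473]
[278.41879947 316.59706072] [282.16667921 249.19178713]
```

View pics/s10.png

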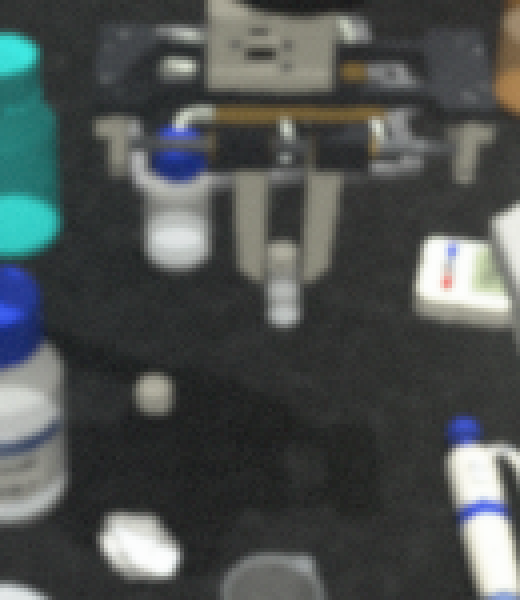

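>>> servo_tool(deltas="0 0 -0.02 0 1; -0.002 -0.015 -0.02 0 1; -0.005 -0.035 0 0 1; -0.006 -0.042 0 0 1; -0.006 -0.045 0 0 1; -0.006 -0.045 0 0 1; -0.006 -0.045 0 0 1; -0.005 -0.04 0 0 1")

```text
time_s: 22.95
tool_pos: [552.4, 18.2, 157.8]
tcp_rot: [-0.0, 1.0, 0.0, -0.001]
wrist_force: [1.4, -0.6, -0.1]
finger_gap: 0.189
```

>>> servo_tool(deltas="-0.004 -0.03 0 0 1; -0.0025 -0.016 0 0 1; 0 -0.0082 0 0 1; 0 0 0.02 0 1; 0 0 0.035 0 1; 0 0 0.035 0 1; 0 0 0.025 0 1; 0 0 0 0 1")

```text
time_s: 23.75
tool_pos: [545.1, 69.4, 40.1]
tcp_rot: [0.0, 1.0, -0.0, -0.003]
wrist_force: [-0.0, -0.9, -0.2]
finger_gap: 0.183
```

```bash
python3 - <<'E'
from h import *
s=ctrl.read_state();print(s['finger_gap'],s['tool_pos'],s['wrist_force'])
p=ctrl.read_camera('side');a=p['img'][100:220,280:420,::-1];cv2.imwrite('pics/s11.png',cv2.resize(a,None,fx=4,fy=4,interpolation=3))
p=ctrl.read_camera('top');a=p['img'][110:220,130:270,::-1];cv2.imwrite('pics/t11.png',cv2.resize(a,None,fx=4,fy=4,interpolation=3))
E
```

```text
0.18251555103889486 [545.08998703  69.35594522  40.11310038] [-0.04368573 -0.85891918 -0.19344542]
```

View pics/s11.png

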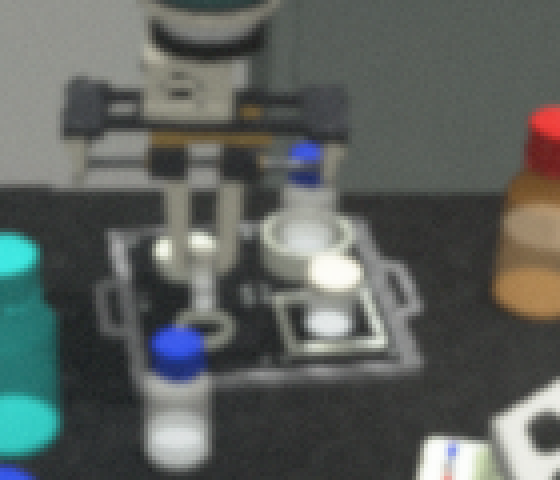

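View pics/t11.png

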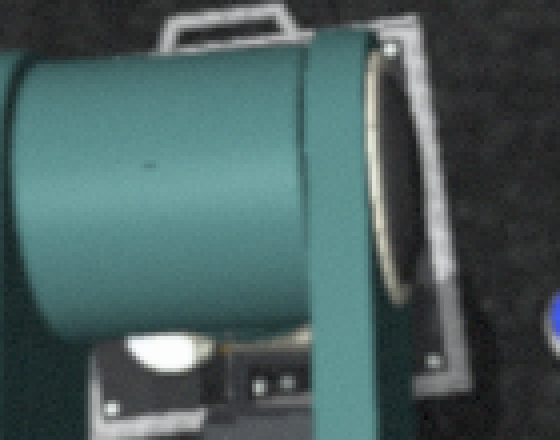

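>>> servo_tool(deltas="0 0 0.015 0 1; 0 0 0.01 0 1; 0 0 0.003 0 1; 0 0 0.001 0 1; 0 0 0 0 1; 0 0 0 0 1")

```text
time_s: 24.45
tool_pos: [547.2, 70.6, 15.5]
tcp_rot: [-0.0, 1.0, 0.0, 0.0]
wrist_force: [0.0, 0.5, 1.0]
finger_gap: 0.185
```

>>> servo_tool(deltas="0 0 0.001 0 1; 0 0 0 0 1; 0 0 0 0 1")

```text
time_s: 24.75
tool_pos: [547.0, 70.5, 14.1]
tcp_rot: [-0.0, 1.0, 0.0, 0.0]
wrist_force: [0.7, -0.6, -1.2]
finger_gap: 0.18
```

```bash
python3 - <<'E'
from h import *
s=ctrl.read_state();print(s['finger_gap'],s['tool_pos'],s['wrist_force'])
p=ctrl.read_camera('side');a=p['img'][130:220,290:390,::-1];cv2.imwrite('pics/s12.png',cv2.resize(a,None,fx=6,fy=6,interpolation=3))
E
```

```text
0.18034649251814347 [546.97904885  70.5246836   14.13791414] [ 0.6541083  -0.61929574 -1.16018128]
```

View pics/s12.png

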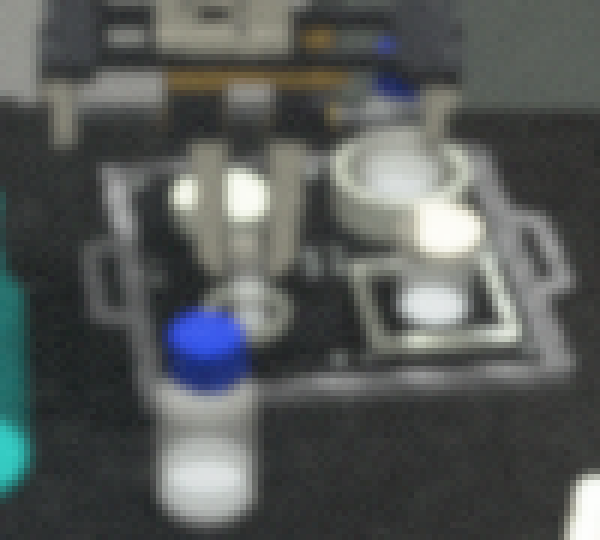

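In the collar. Lower the last bit and release.

>>> servo_tool(deltas="0 0 0.0005 0 1; 0 0 0 0 1; 0 0 0 0 1")

```text
time_s: 25.1
tool_pos: [547.2, 70.5, 13.8]
tcp_rot: [-0.0, 1.0, 0.0, 0.0]
wrist_force: [-0.1, 0.3, 2.7]
finger_gap: 0.18
```

>>> servo_tool(deltas="0 0 0 0 0.55; 0 0 0 0 0.5; 0 0 0 0 0.4; 0 0 0 0 0.3; 0 0 0 0 0.2; 0 0 0 0 0.2")

```text
time_s: 25.7
tool_pos: [546.9, 70.5, 13.5]
tcp_rot: [-0.0, 1.0, 0.0, -0.0]
wrist_force: [0.3, -0.3, 0.9]
finger_gap: 0.401
```

>>> servo_tool(deltas="0 0 -0.01 0 0.2; 0 0 -0.02 0 0.2; 0 0 -0.03 0 0.2; 0 0 -0.04 0 0.2; 0 0 -0.04 0 -1; 0 0 -0.0465 0 -1; -0.006 0.025 0 0 -1; -0.009 0.04 0 0 -1")

```text
time_s: 26.5
tool_pos: [532.3, 6.0, 202.4]
tcp_rot: [-0.0, 1.0, 0.001, 0.001]
wrist_force: [0.6, 0.1, -0.6]
finger_gap: 0.693
```

```bash
python3 - <<'E'
from h import *
s=ctrl.read_state();print(s['finger_gap'],s['tool_pos'],s['wrist_force'])
p=ctrl.read_camera('side');a=p['img'][130:220,290:390,::-1];cv2.imwrite('pics/s13.png',cv2.resize(a,None,fx=6,fy=6,interpolation=3))
E
```

```text
0.6933742019019643 [532.3407867    5.99794116 202.40266422] [ 0.59820896  0.05239838 -0.59358277]
```

View pics/s13.png

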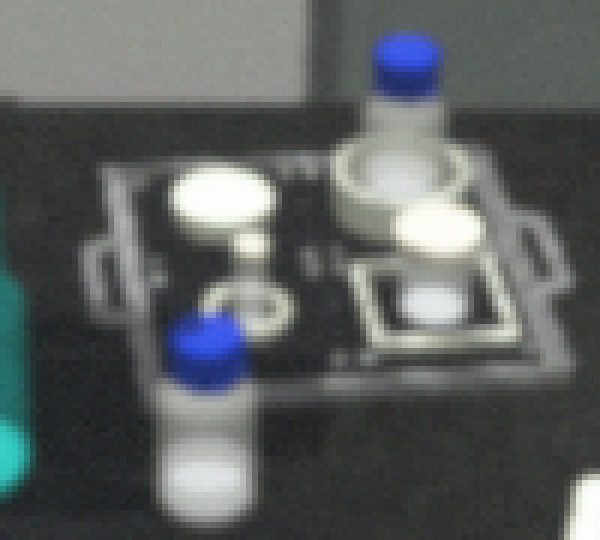

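>>> servo_tool(deltas="-0.01 0.045 0 0 -1; -0.01 0.045 0 0 -1; -0.01 0.045 0 0 -1; -0.01 0.045 0 0 -1; -0.01 0.045 0 0 -1; -0.01 0.045 0 0 -1; -0.01 0.045 0 0 -1; -0.008 0.04 0 0 -1")

```text
time_s: 27.35
tool_pos: [453.0, -351.6, 201.0]
tcp_rot: [0.0, 1.0, -0.0, 0.0]
wrist_force: [1.3, -0.4, 0.4]
finger_gap: 0.999
```

>>> servo_tool(deltas="-0.0055 0.024 0 0 -1; 0 0.0102 0 0 -1; 0 0 0.03 0 -1; 0 0 0.04 0 -1; 0 0 0.04 0 -1; 0 0 0.04 0 -1; 0 0 0.025 0 -1; 0 0 0 0 -1")

```text
time_s: 28.15
tool_pos: [447.5, -381.7, 21.9]
tcp_rot: [-0.002, 1.0, 0.0, -0.002]
wrist_force: [-0.3, -0.5, 1.0]
finger_gap: 0.998
```

>>> servo_tool(deltas="0 0 0.01 0 -1; 0 0 0.005 0 -1; 0 0 0.005 0 -1; 0 0 0 0 -1; 0 0 0 0 -1")

```text
time_s: 28.65
tool_pos: [448.6, -383.8, 5.6]
tcp_rot: [0.0, 1.0, -0.0, 0.0]
wrist_force: [0.2, 0.2, 0.8]
finger_gap: 1.0
```

```bash
python3 - <<'E'
from h import *
s=ctrl.read_state();print(s['finger_gap'],s['tool_pos'],s['wrist_force'])
p=ctrl.read_camera('side');a=p['img'][200:340,200:360,::-1];cv2.imwrite('pics/s14.png',cv2.resize(a,None,fx=4,fy=4,interpolation=3))
x,y,z=s['tool_pos'];print([(proj(p,(x+d,y,h))-[200,200])*4 for d in (-50,50) for h in (z,z+19)])
E
```

```text
1.0001405630211344 [ 448.64324205 -383.84950924    5.5572333 ] [0.15183555 0.20168632 0.77116499]
[array([220.55833519, 444.81504752]), array([217.07487422, 420.64743687]), array([416.66489077, 449.52226624]), array([415.81459558, 425.36705788])]
```

View pics/s14.png

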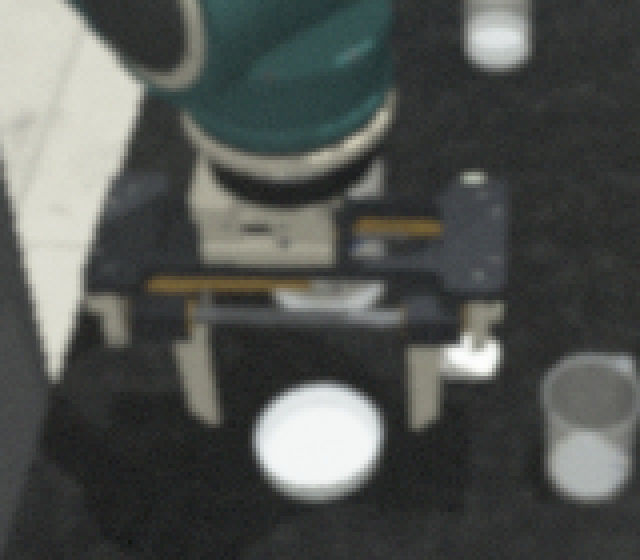

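>>> servo_tool(deltas="0 0 0.003 0 -1; 0 0 0 0 -1; 0 0 0.002 0 -1; 0 0 0 0 -1")

```text
time_s: 29.1
tool_pos: [448.4, -383.6, -0.2]
tcp_rot: [-0.0, 1.0, 0.0, -0.0]
wrist_force: [-0.3, 0.0, 0.1]
finger_gap: 1.002
```

>>> servo_tool(deltas="0 0 0.002 0 -1; 0 0 0 0 -1; 0 0 0 0 -1")

```text
time_s: 29.4
tool_pos: [448.4, -383.7, -2.0]
tcp_rot: [-0.0, 1.0, 0.0, -0.0]
wrist_force: [-0.4, 0.5, -0.2]
finger_gap: 1.002
```

>>> servo_tool(deltas="0 0 0.002 0 -1; 0 0 0.002 0 -1; 0 0 0.002 0 -1; 0 0 0 0 -1")

```text
time_s: 29.8
tool_pos: [448.3, -383.5, -8.4]
tcp_rot: [-0.0, 1.0, -0.0, -0.0]
wrist_force: [0.0, 0.5, 0.7]
finger_gap: 1.004
```

>>> servo_tool(deltas="0 0 0.002 0 -1; 0 0 0 0 -1; 0 0 0.002 0 -1; 0 0 0 0 -1; 0 0 0 0 -1")

```text
time_s: 30.3
tool_pos: [448.4, -383.7, -12.0]
tcp_rot: [-0.0, 1.0, -0.0, -0.0]
wrist_force: [-0.2, -0.3, 0.5]
finger_gap: 1.002
```

```bash
python3 - <<'E'
from h import *
s=ctrl.read_state();print(s['finger_gap'],s['tool_pos'],s['wrist_force'])
p=ctrl.read_camera('side');a=p['img'][220:340,210:340,::-1];cv2.imwrite('pics/s15.png',cv2.resize(a,None,fx=5,fy=5,interpolation=3))
x,y,z=s['tool_pos'];print([(proj(p,(x+d,y,h))-[210,220])*5 for d in (-50,50) for h in (0,5,10)])
E
```

```text
1.0018229312595701 [ 448.43331434 -383.68619783  -12.02317004] [-0.20793964 -0.30660739  0.51407622]
[array([226.50079838, 464.36356793]), array([225.37336139, 456.5528071 ]), array([224.23810283, 448.68724916]), array([470.64788481, 470.2413622 ]), array([470.3713617 , 462.43492122]), array([470.09291814, 454.57358665])]
```

View pics/s15.png

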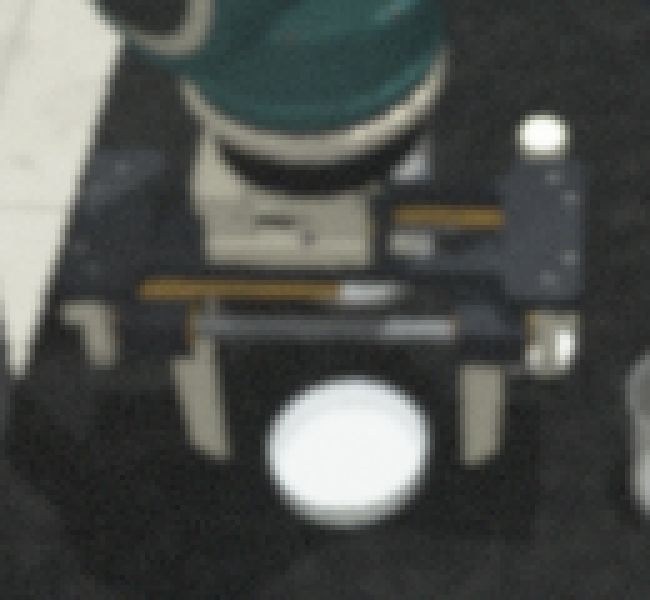

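>>> servo_tool(deltas="0 0 0 0 -0.8; 0 0 0 0 -0.6; 0 0 0 0 -0.45; 0 0 0 0 -0.35; 0 0 0 0 -0.2; 0 0 0 0 1; 0 0 0 0 1; 0 0 0 0 1", newtons=15)

```text
time_s: 31.15
tool_pos: [448.4, -383.7, -12.0]
tcp_rot: [-0.0, 1.0, -0.0, -0.0]
wrist_force: [-0.2, 1.1, -0.3]
finger_gap: 0.392
```

>>> servo_tool(deltas="0 0 -0.003 0 1; 0 0 -0.01 0 1; 0 0 -0.02 0 1; 0 0 -0.025 0 1; 0 0 -0.02 0 1; 0 0 0 0 1; 0 0 0 0 1", newtons=20)

```text
time_s: 31.85
tool_pos: [448.5, -383.8, 66.5]
tcp_rot: [0.0, 1.0, 0.0, 0.0]
wrist_force: [0.7, -0.3, -0.4]
finger_gap: 0.003
```

```bash
python3 - <<'E'
from h import *
s=ctrl.read_state();print(s['finger_gap'],s['tool_pos'],s['wrist_force'])
p=ctrl.read_camera('side');a=p['img'][200:320,210:340,::-1];cv2.imwrite('pics/s16.png',cv2.resize(a,None,fx=5,fy=5,interpolation=3))
x,y,z=s['tool_pos'];print([(proj(p,(x+d,y+e,z+12+h))-[210,200])*5 for d,e in ((-31,0),(31,0),(0,-31),(0,31)) for h in (0,15)])
E
```

```text
0.002641550524001665 [ 448.5469523  -383.78590463   66.49117504] [ 0.6725555  -0.33975427 -0.38423447]
[array([257.07774166, 436.44915532]), array([253.81572065, 410.02982265]), array([417.19300142, 440.1283393 ]), array([415.71342005, 413.7133794 ]), array([327.66940053, 502.20946355]), array([325.111068  , 475.67958858]), array([345.92375078, 378.19913658]), array([343.720239  , 351.92993846])]
```

View pics/s16.png

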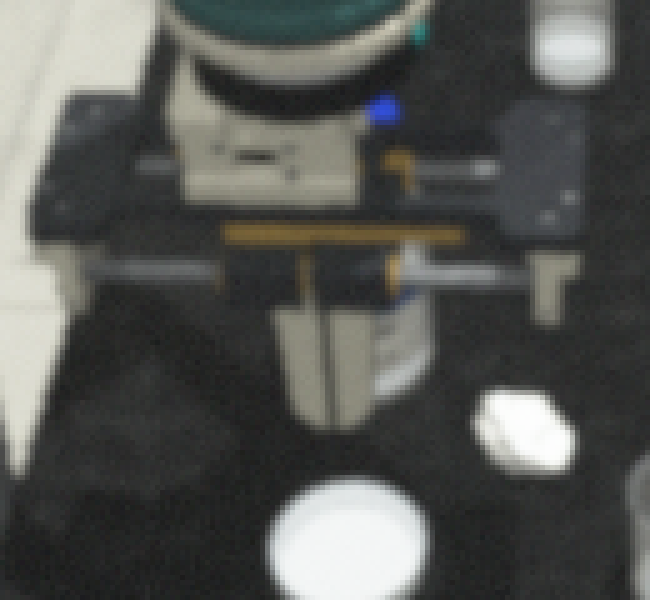

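The jaws closed above the dish, so the physical tips end about 25 mm above the reported TCP. Next I'll reopen, check the dish and go lower, watching the force.

>>> servo_tool(deltas="0 0 0 0 -1; 0 0 0 0 -1; 0 0 0 0 -1; 0 0 0 0 -1; 0 0 0 0 -1; 0 0 0 0 -1; 0 0 0 0 -1; 0 0 0 0 -1")

```text
time_s: 32.7
tool_pos: [448.5, -383.7, 66.1]
tcp_rot: [0.0, 1.0, 0.0, 0.0]
wrist_force: [0.2, 0.9, -0.3]
finger_gap: 0.649
```

```bash
python3 - <<'E'
from h import *
s=ctrl.read_state();print(s['finger_gap'],s['tool_pos'],s['wrist_force'])
for n in ('side','top'):
    p=ctrl.read_camera(n);save(p,n+'17.png')
    print([(round(d['p'],2),np.round(d['xyz'],1)) for d in ctrl.tip_of('dish_mid',p)])
    r=ctrl.cut_out('dish_mid',p)
    for d in r[:2]:
        ys,xs=np.nonzero(d['region']);print(d['p'],len(xs),np.round([xs.min(),xs.max(),ys.min(),ys.max()]),[np.round(ray(p,((xs.min()+xs.max()+1)/2,(ys.min()+ys.max()+1)/2),z),1) for z in (7.5,14)])
E
```

```text
0.6488787837000642 [ 448.46033421 -383.69635109   66.08900091] [ 0.22115198  0.85523753 -0.31296247]
[(0.85, array([ 447.1, -382.8,    7.5]))]
0.67 688 [264 294 297 324] [array([ 448.4, -383.4,    7.5]), array([ 449.4, -388.5,   14. ])]
[(0.77, array([ 453.7, -385.3,    7.5])), (0.75, array([626.9, 176.5,   0.8]))]
0.72 410 [416 440 216 242] [array([ 449.5, -379.2,    7.5]), array([ 449.5, -377.4,   14. ])]
```

View pics/top17.png

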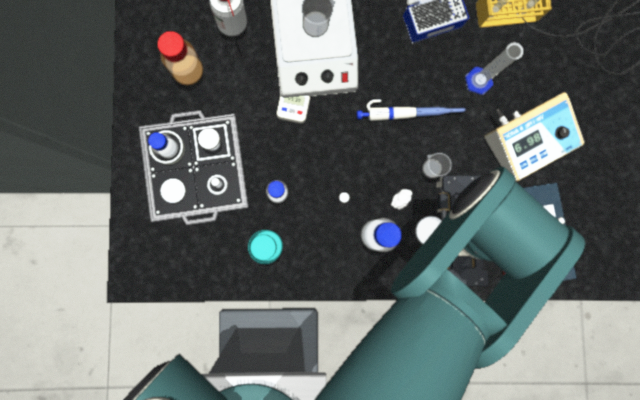

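>>> servo_tool(deltas="0 0 0 0 -1; 0 0 0 0 -1; 0 0 0 0 -1; 0 0 0 0 -1; 0 0 0.02 0 -1; 0 0 0.03 0 -1; 0 0 0.02 0 -1; 0 0 0.006 0 -1")

```text
time_s: 33.8
tool_pos: [447.6, -382.9, -12.2]
tcp_rot: [-0.001, 1.0, -0.0, -0.001]
wrist_force: [0.3, 1.1, -0.6]
finger_gap: 0.999
```

>>> servo_tool(deltas="0 0 0.004 0 -1; 0 0 0 0 -1; 0 0 0.002 0 -1; 0 0 0 0 -1; 0 0 0.002 0 -1; 0 0 0 0 -1")

```text
time_s: 34.4
tool_pos: [448.5, -383.7, -17.9]
tcp_rot: [0.0, 1.0, -0.0, 0.0]
wrist_force: [0.4, 0.6, 0.8]
finger_gap: 1.0
```

>>> servo_tool(deltas="0 0 0.001 0 -1; 0 0 0 0 -1; 0 0 0.001 0 -1; 0 0 0 0 -1; 0 0 0.001 0 -1; 0 0 0 0 -1")

```text
time_s: 35.0
tool_pos: [448.4, -383.7, -21.1]
tcp_rot: [-0.0, 1.0, -0.0, -0.0]
wrist_force: [-0.1, 0.1, -0.8]
finger_gap: 1.001
```

```bash
python3 - <<'E'
from h import *
s=ctrl.read_state();print(s['finger_gap'],s['tool_pos'],s['wrist_force'])
p=ctrl.read_camera('side');a=p['img'][220:340,210:340,::-1];cv2.imwrite('pics/s18.png',cv2.resize(a,None,fx=5,fy=5,interpolation=3))
x,y,z=s['tool_pos'];print([(proj(p,(x+d,y-7,h))-[210,220])*5 for d in (-50,50) for h in (0,5,10)])
E
```

```text
1.0007261095084246 [ 448.39026434 -383.65194651  -21.10221192] [-0.11304409  0.08799017 -0.7862081 ]
[array([223.72065654, 478.41893962]), array([222.57588311, 470.60609772]), array([221.42311344, 462.73807265]), array([469.4736379 , 484.36640256]), array([469.19111393, 476.55815748]), array([468.90661427, 468.69463314])]
```

View pics/s18.png

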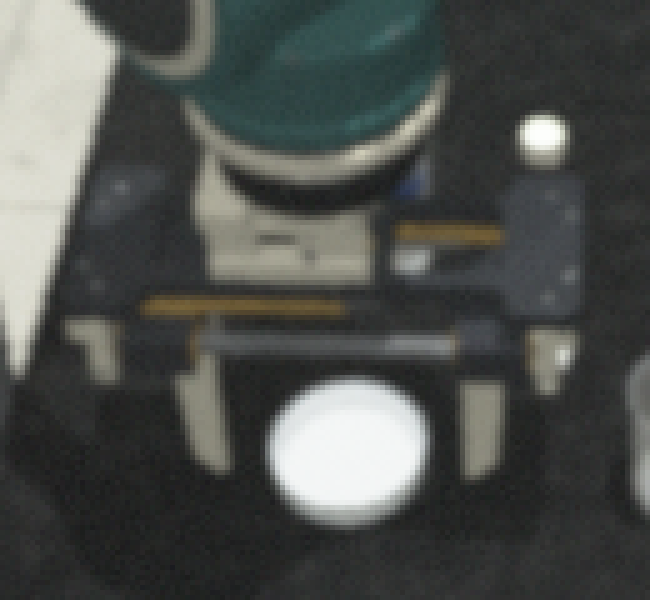

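>>> servo_tool(deltas="0 0 0.001 0 -0.8; 0 0 0 0 -0.6; 0 0 0 0 -0.45; 0 0 0 0 -0.35; 0 0 0 0 -0.2; 0 0 0 0 1; 0 0 0 0 1; 0 0 0 0 1", newtons=15)

```text
time_s: 35.85
tool_pos: [448.4, -383.7, -22.0]
tcp_rot: [-0.0, 1.0, -0.0, -0.0]
wrist_force: [-0.6, 0.6, -1.1]
finger_gap: 0.665
```

>>> servo_tool(deltas="0 0 -0.003 0 1; 0 0 -0.01 0 1; 0 0 -0.02 0 1; 0 0 -0.03 0 1; 0 0 -0.03 0 1; 0 0 0 0 1; 0 0 0 0 1", newtons=20)

```text
time_s: 36.55
tool_pos: [448.7, -383.9, 72.0]
tcp_rot: [0.001, 1.0, 0.0, 0.001]
wrist_force: [0.4, 0.9, -0.9]
finger_gap: 0.66
```

```bash
python3 - <<'E'
from h import *
s=ctrl.read_state();print(s['finger_gap'],s['tool_pos'],s['wrist_force'])
p=ctrl.read_camera('side');a=p['img'][200:320,210:340,::-1];cv2.imwrite('pics/s19.png',cv2.resize(a,None,fx=5,fy=5,interpolation=3))
x,y,z=s['tool_pos'];print([(proj(p,(x+d,y+e,z+22+h))-[210,200])*5 for d,e in ((-31,0),(31,0),(0,-31),(0,31)) for h in (0,15)])
E
```

```text
0.6597861070288233 [ 448.68584041 -383.9075349    71.9848532 ] [ 0.35049739  0.87002551 -0.93290193]
[array([254.02305954, 409.40070611]), array([250.68895001, 382.36418332]), array([416.00096455, 413.08513396]), array([414.49083902, 386.05213282]), array([325.36151963, 475.06317557]), array([322.74572744, 447.892535  ]), array([343.96447088, 351.29159758]), array([341.71491251, 324.42730288])]
```

View pics/s19.png

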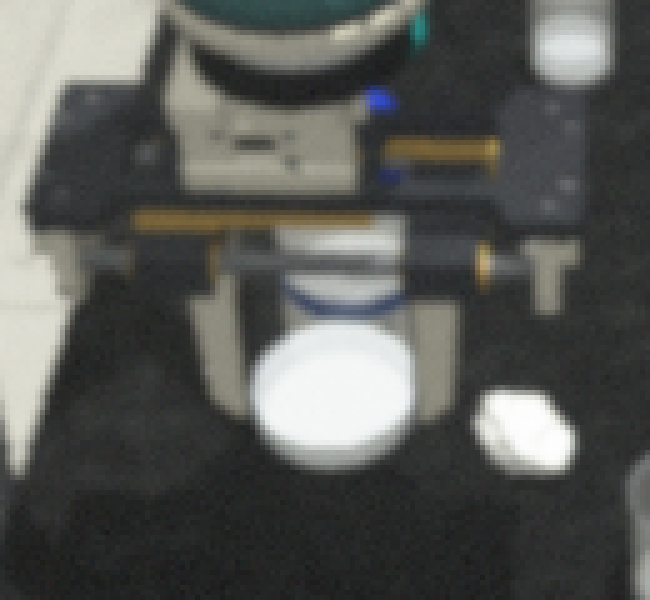

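```bash
python3 - <<'E'
from h import *
from scipy.optimize import least_squares
for n,box in (('side',(150,180,308,348)),('top',(174,207,156,189))):
    p=ctrl.read_camera(n)
    print([(round(d['p'],2),np.round(d['xyz'],1)) for d in ctrl.tip_of('dish_stand',p)])
    g=cv2.cvtColor(p['img'],cv2.COLOR_RGB2GRAY);r0,r1,c0,c1=box
    sub=cv2.resize(g[r0:r1,c0:c1],None,fx=8,fy=8,interpolation=3)
    cv2.imwrite('pics/st_%s.png'%n,sub)
    m=(g>150)[r0:r1,c0:c1].astype(np.uint8)
    k,lab,st,ce=cv2.connectedComponentsWithStats(m)
    i=1+np.argmax(st[1:,4]);ys,xs=np.nonzero(lab==i);ys=ys+r0;xs=xs+c0
    print(n,st[i],xs.mean(),ys.mean(),ray(p,(xs.mean(),ys.mean()),24))
    for X in ((533.3,161.5),):
        print([np.round(proj(p,(X[0]+25*np.cos(t),X[1]+25*np.sin(t),24)),1).tolist() for t in (0,1.57,3.14,4.71)],proj(p,(*X,24)))
E
```

```text
[(0.8, array([533. , 160.1,   6.9]))]
side [ 10   7  18  17 191] 327.282722513089 163.6544502617801 [535.93674374 155.05685853  24.        ]
[[334.6, 162.7], [326.6, 158.2], [318.3, 162.4], [326.3, 166.9]] [326.45750355 162.51552588]
[(0.97, array([533.6, 161. ,   6. ]))]
top [  4   4  26  25 492] 172.3272357723577 190.22154471544715 [532.42923131 162.56177519  24.        ]
[[173.1, 177.9], [160.7, 189.8], [172.6, 201.7], [185.0, 189.8]] [172.85117984 189.80646893]
```

View pics/st_side.png

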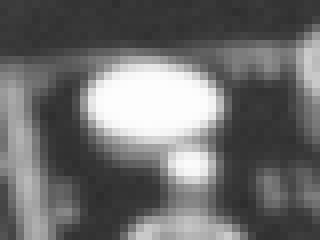

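>>> servo_tool(deltas="0 0 -0.02 0 1; 0 0 -0.03 0 1; 0 0 -0.03 0 1; 0 0 -0.02 0 1; 0.003 -0.02 0 0 1; 0.005 -0.03 0 0 1; 0.006 -0.04 0 0 1; 0.006 -0.04 0 0 1")

```text
time_s: 37.6
tool_pos: [467.9, -251.5, 169.2]
tcp_rot: [-0.001, 1.0, -0.0, -0.001]
wrist_force: [0.5, 0.2, -0.5]
finger_gap: 0.66
```

>>> servo_tool(deltas="0.006 -0.04 0 0 1; 0.006 -0.04 0 0 1; 0.006 -0.04 0 0 1; 0.006 -0.04 0 0 1; 0.006 -0.04 0 0 1; 0.006 -0.04 0 0 1; 0.006 -0.04 0 0 1; 0.006 -0.04 0 0 1")

```text
time_s: 38.4
tool_pos: [515.4, 68.7, 169.5]
tcp_rot: [-0.0, 1.0, 0.0, -0.001]
wrist_force: [1.1, -0.4, -1.1]
finger_gap: 0.661
```

>>> servo_tool(deltas="0.006 -0.035 0 0 1; 0.006 -0.03 0 0 1; 0.0052 -0.02 0 0 1; 0 -0.01 0 0 1; 0 0 0 0 1")

```text
time_s: 38.9
tool_pos: [532.8, 162.3, 169.9]
tcp_rot: [0.0, 1.0, 0.001, -0.001]
wrist_force: [0.2, -0.1, -1.1]
finger_gap: 0.658
```

>>> servo_tool(deltas="0 0 0 -0.1 1; 0 0 0 -0.14 1; 0 0 0 -0.14 1; 0 0 0 -0.14 1; 0 0 0 -0.14 1; 0 0 0 -0.14 1; 0 0 0 -0.14 1; 0 0 0 -0.14 1")

```text
time_s: 39.7
tool_pos: [533.2, 160.2, 170.6]
tcp_rot: [0.0, 0.856, 0.516, -0.0]
wrist_force: [-0.3, -1.0, -0.1]
finger_gap: 0.66
```

>>> servo_tool(deltas="0 0 0 -0.14 1; 0 0 0 -0.14 1; 0 0 0 -0.14 1; 0 0 0 -0.071 1; 0 0 0 0 1; 0 0 0 0 1")

```text
time_s: 40.3
tool_pos: [533.4, 160.6, 170.9]
tcp_rot: [-0.0, 0.708, 0.706, -0.0]
wrist_force: [0.3, -0.7, 0.2]
finger_gap: 0.658
```

```bash
python3 - <<'E'
from h import *
s=ctrl.read_state();print(s['finger_gap'],s['tool_pos'],s['tcp_rot'],s['wrist_force'],s['q'])
p=ctrl.read_camera('side');a=p['img'][40:220,250:430,::-1];cv2.imwrite('pics/s20.png',cv2.resize(a,None,fx=3.3,fy=3.3,interpolation=3))
x,y,z=s['tool_pos'];print([(proj(p,(x+d,y+e,z+22+h))-[250,40])*3.3 for d,e in ((-31,0),(31,0),(0,-31),(0,31)) for h in (0,15)])
E
```

```text
0.6584164630755213 [533.40387183 160.61818346 170.85690436] [-3.62339859e-05  7.08161951e-01  7.06050027e-01 -9.50530339e-05] [ 0.25265241 -0.71819195  0.15473028] [ 2.46712206e-01 -1.35797222e-01  1.72411253e+00 -3.50267149e-05
  1.55347776e+00 -1.32109680e+00]
[array([217.94212948, 236.07039196]), array([217.84557432, 219.75054209]), array([290.56339358, 237.20104705]), array([291.01612321, 220.87532366]), array([253.56502156, 252.68847307]), array([253.74159329, 236.1315428 ]), array([254.88077818, 221.24920322]), array([255.05963686, 205.15555607])]
```

View pics/s20.png

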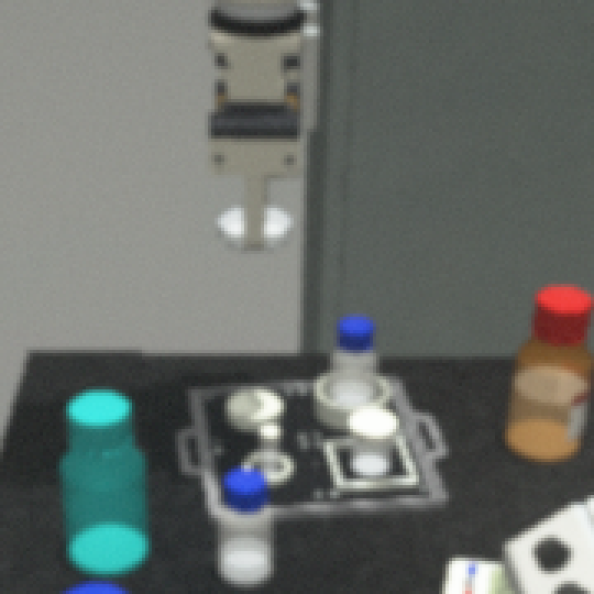

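>>> servo_tool(deltas="0 0 0.02 0 1; 0 0 0.03 0 1; 0 0 0.03 0 1; 0 0 0.03 0 1; 0 0 0.025 0 1; 0 0 0.015 0 1; 0 0 0 0 1; 0 0 0 0 1")

```text
time_s: 41.15
tool_pos: [534.1, 161.3, 22.0]
tcp_rot: [0.0, 0.707, 0.707, 0.0]
wrist_force: [0.4, 0.1, -0.6]
finger_gap: 0.663
```

```bash
python3 - <<'E'
from h import *
s=ctrl.read_state();print(s['finger_gap'],s['tool_pos'],s['wrist_force'])
p=ctrl.read_camera('side');a=p['img'][90:210,270:390,::-1];cv2.imwrite('pics/s21.png',cv2.resize(a,None,fx=5,fy=5,interpolation=3))
E
```

```text
0.6629293566696464 [534.06099474 161.33268016  21.98495611] [ 0.42988109  0.12195501 -0.5645466 ]
```

View pics/s21.png

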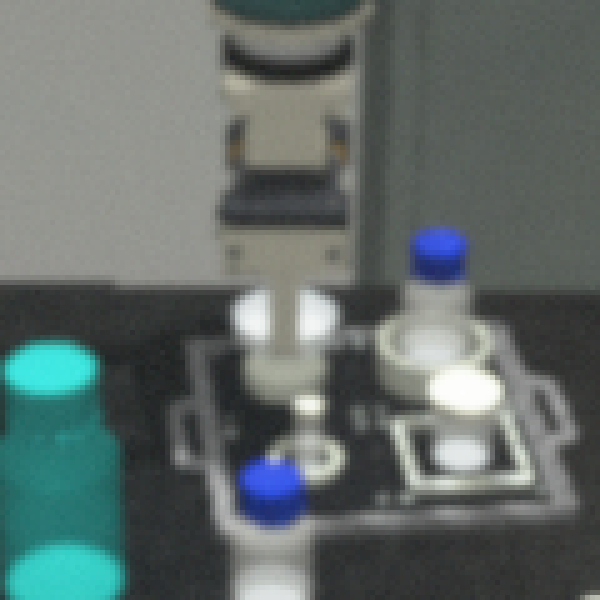

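>>> servo_tool(deltas="0 0 0.01 0 1; 0 0 0.005 0 1; 0 0 0.002 0 1; 0 0 0.001 0 1; 0 0 0 0 1; 0 0 0 0 1")

```text
time_s: 41.8
tool_pos: [533.8, 161.3, 3.3]
tcp_rot: [0.0, 0.707, 0.707, 0.0]
wrist_force: [-0.3, -0.0, -0.7]
finger_gap: 0.659
```

>>> servo_tool(deltas="0 0 0.001 0 1; 0 0 0 0 1; 0 0 0 0 1")

```text
time_s: 42.1
tool_pos: [533.7, 161.3, 2.1]
tcp_rot: [0.0, 0.707, 0.707, 0.0]
wrist_force: [0.5, 0.6, -0.8]
finger_gap: 0.659
```

>>> servo_tool(deltas="0 0 0.0005 0 1; 0 0 0 0 1; 0 0 0 0 1")

```text
time_s: 42.4
tool_pos: [533.7, 161.3, 2.0]
tcp_rot: [0.0, 0.707, 0.707, 0.0]
wrist_force: [-3.9, -1.3, 5.4]
finger_gap: 0.662
```

>>> servo_tool(deltas="0 0 0.0005 0 1; 0 0 0 0 1; 0 0 0 0 1")

```text
time_s: 42.7
tool_pos: [533.7, 161.3, 2.0]
tcp_rot: [0.0, 0.707, 0.707, 0.0]
wrist_force: [-6.3, -2.1, 10.7]
finger_gap: 0.663
```

>>> servo_tool(deltas="0 0 -0.0005 0 1; 0 0 0 0 -0.36; 0 0 0 0 -0.45; 0 0 0 0 -0.55; 0 0 0 0 -0.65; 0 0 0 0 -0.65; 0 0 0 0 -0.65")

```text
time_s: 43.4
tool_pos: [533.7, 161.3, 1.5]
tcp_rot: [-0.0, 0.707, 0.707, -0.0]
wrist_force: [0.2, -0.4, 0.6]
finger_gap: 0.822
```

>>> servo_tool(deltas="0 0 -0.01 0 -0.65; 0 0 -0.02 0 -0.65; 0 0 -0.03 0 -0.65; 0 0 -0.04 0 -0.65; 0 0 -0.04 0 -0.65; 0 0 -0.04 0 -0.65; 0 0 -0.02 0 -0.65; 0 0 0 0 -0.65")

```text
time_s: 44.2
tool_pos: [534.6, 161.5, 205.8]
tcp_rot: [0.001, 0.707, 0.707, 0.002]
wrist_force: [-0.2, -0.2, 0.3]
finger_gap: 0.827
```

>>> servo_tool(deltas="-0.02 0 0 0 -0.65; -0.04 0 0 0 -0.65; -0.045 0 0 0 -0.65; -0.045 0 0 0 -0.65; -0.045 0 0 0 -0.65; -0.045 0 0 0 -0.65; -0.045 0 0 0 -0.65; -0.045 0 0 0 -0.65")

```text
time_s: 45.0
tool_pos: [533.0, -170.4, 200.8]
tcp_rot: [-0.0, 0.707, 0.707, -0.0]
wrist_force: [1.6, 1.0, 0.0]
finger_gap: 0.826
```

```bash
python3 - <<'E'
from h import *
s=ctrl.read_state();print(s['time_s'],s['finger_gap'],s['tool_pos'],s['wrist_force'])
p=ctrl.read_camera('side');a=p['img'][120:210,290:390,::-1];cv2.imwrite('pics/s22.png',cv2.resize(a,None,fx=6,fy=6,interpolation=3))
p=ctrl.read_camera('top');save(p,'top22.png');a=p['img'][105:230,130:260,::-1];cv2.imwrite('pics/t22.png',cv2.resize(a,None,fx=4.6,fy=4.6,interpolation=3))
hsv=cv2.cvtColor(p['img'],cv2.COLOR_RGB2HSV);w=((hsv[...,1]<40)&(hsv[...,2]>190))
def c(u,v,r,z,n):
    ys,xs=np.nonzero(w[v-r:v+r,u-r:u+r]);xs=xs+u-r;ys=ys+v-r;print(n,len(xs),xs.min(),xs.max(),ys.min(),ys.max(),ray(p,(xs.mean(),ys.mean()),z)[:2])
c(172,190,18,39,'dish');c(209,139,13,58,'pot')
for n,X in (('standctr',(533.7,161.5,39)),('potsq',(638,84.2,58)),('vial',(547,70.7,56)),('bot',(624,175.7,102))): print(n,proj(p,X))
E
```

```text
45.0 0.8255113011876812 [ 533.00759044 -170.4381839   200.84323285] [1.59090806e+00 1.00472358e+00 7.19020418e-04]
dish 700 154 186 175 204 [531.82821117 161.69104843]
pot 396 196 221 126 151 [638.23465858  85.11337162]
standctr [171.0590125  188.94731821]
potsq [208.05023579 137.28982928]
vial [214.30637747 181.66975597]
bot [156.45105308 139.64442142]
```

View pics/s22.png

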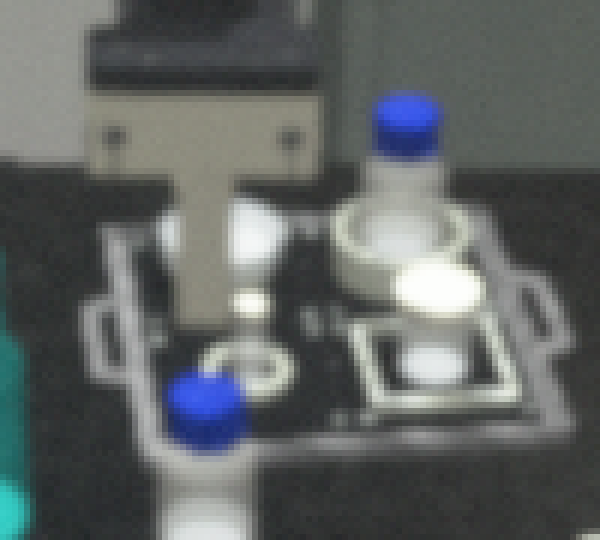

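View pics/t22.png

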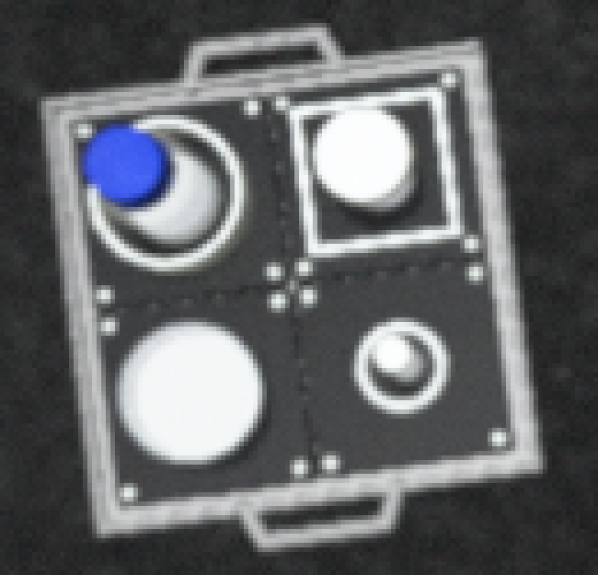

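View pics/top22.png

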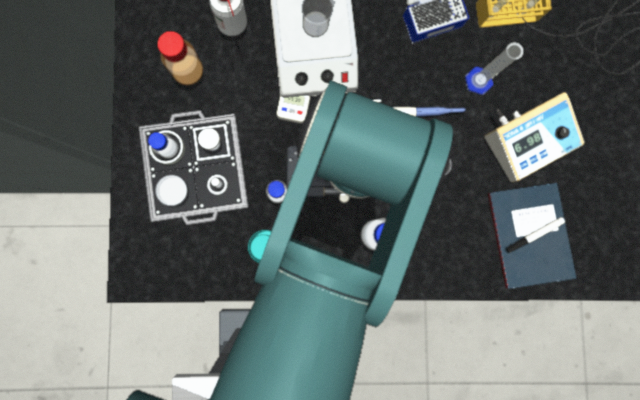

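>>> servo_tool(deltas="-0.04 -0.02 -0.02 0 -0.65; -0.04 -0.02 -0.02 0 -0.65; -0.04 -0.03 -0.02 0 -0.65; -0.04 -0.03 -0.02 0 -0.65; -0.04 -0.03 -0.02 0 -0.65; -0.04 -0.03 0 0 -0.65; -0.03 -0.02 0 0 -0.65; 0 0 0 0 -0.65")

```text
time_s: 45.9
tool_pos: [358.0, -432.3, 296.1]
tcp_rot: [-0.001, 0.708, 0.706, -0.0]
wrist_force: [0.7, 0.4, -0.8]
finger_gap: 0.823
```

```bash
python3 - <<'E'
from h import *
s=ctrl.read_state();print(s['time_s'],s['finger_gap'],s['tool_pos'],s['wrist_force'])
p=ctrl.read_camera('side');a=p['img'][120:340,240:430,::-1];cv2.imwrite('pics/s23.png',cv2.resize(a,None,fx=2.7,fy=2.7,interpolation=3))
for t in 'small_bottle_mid pot_mid vial_mid dish_mid large_bottle_mid open_beaker_mid'.split(): print(t,[(round(d['p'],2),np.round(d['xyz']).tolist()) for d in ctrl.tip_of(t,p)])
E
```

```text
45.9 0.8228969095212622 [ 358.02257387 -432.33128214  296.12531916] [ 0.70856519  0.35871683 -0.79858692]
small_bottle_mid [(0.89, [528.0, -56.0, 48.0]), (0.7, [625.0, 177.0, 57.0])]
pot_mid [(0.5, [637.0, 84.0, 34.0])]
vial_mid []
dish_mid [(0.5, [531.0, 158.0, 33.0])]
large_bottle_mid [(0.91, [442.0, -274.0, 74.0])]
open_beaker_mid [(0.56, [586.0, -390.0, 30.0]), (0.15, [534.0, 159.0, 33.0])]
```

View pics/s23.png

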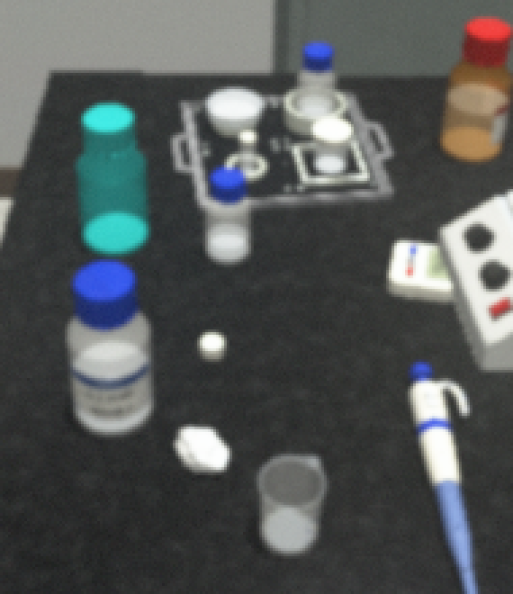

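```bash
python3 -c "
from h import *
print(ctrl.sign_off())"
```

```text
the job is handed in; nothing more can be done
None
```

The carrier is packed and the job is handed in, at about 46 s of the 122 s allowed. I placed the small bottle (the right-hand of the two) in the sleeve, then the pot in the square frame, the vial in the collar and the dish on the stand.

**Last checks**
- **Small bottle, pot and dish:** the side picture shows them upright. Measured mid-heights are 57, 34 and 33 mm, against 56, 34 and 31.5 mm expected.
- **Dish centring:** the top picture puts it within about 1 mm of the stand's centre.
- **Vial:** both pictures show it standing in the collar. The last network query did not detect it, so there is no measured height for it.
- **Large bottle and beaker:** both still stand where they were. The gripper was clear of everything, with no contact force.

**What disagreed**
- **Fingertip height:** the fingers really end about 25 mm above the reported TCP, so my first grip on the dish closed just above it. I went lower while watching the force, and the second grip held.
- **Bottle grip:** for the same reason the bottle was held by its cap and shoulder, with the jaws 34 mm apart.

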